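# Glue a home-button bracket and tack it under a half-open UV lamp shutter

### The job

Glue the steel home-button bracket on the digitizer glass that lies on the UV lamp: with the lamp's shutter still shut, take the red brush from the tool stand, dip its bristles close to the bottom of the amber glue pot, dab them gently on the middle of the bracket, and stand the brush back in its hole, fully down. Then draw the lamp's sprung shutter by its orange knob to half open, at the long mark and never much beyond it, so that only the bracket's end of the glass is lit, and finish while still holding it there, since its spring shuts it as soon as it is let go. Leave the glass, the pot and everything else on the bench where they are.

Things in the scene. Friction and masses are not known exactly. Their poses are not given: they have to be found in the camera images.
- lamp: UV exposure lamp, a flat grey and white box fixed to the bench, 210 mm (x) by 280 mm (y), top face 70 mm above the bench. Origin on the bench; the box spans x -115 to +95 mm and y -140 to +140 mm about it; z up. Its window (70 x 80 mm) is centred at x +30, y -50 mm and the slot of the shutter knob runs along y near the front (-x) edge, at x -85 mm. A timer dial and a switch, at most 16 mm high, stand on its top near y +97 mm
- knob (a point): centre of the shutter's upright orange knob, 20 mm across and 34 mm tall (95 mm above the bench; the knob spans 78 to 112 mm, on an 8 mm stud). It moves with the shutter along the lamp's +y axis. Nothing else stands within 45 mm of it on the lamp's top. Its axes are the lamp's
- shutter (a joint): travel of the shutter in m: 0 shut, 0.08 fully open, growing as the knob moves along the lamp's +y; half open is 0.04. A spring always pulls it shut: 3 N when shut, 9 N at half, 15 N fully open
- half_mark (a point): point fixed on the lamp: where the knob's centre is when the shutter is exactly half open (40 mm along the lamp's +y from the shut place). A long black line on the lamp's top beside the slot marks it, between two short lines for shut and fully open
- bracket (a point): middle of the upper face of the steel bracket (36 x 20 mm, with a black spot in its middle) taped near one end of the digitizer glass; 74.5 mm above the bench. The glass (100 x 150 x 3 mm, black border) lies loose between 3 mm high stops on the lamp's top. Its axes are the glass's, those of the lamp
- stand: tool stand fixed to the bench: aluminium block 70 mm (x) by 150 mm (y), 60 mm high, with two round holes 14 mm wide and 52 mm deep in its top, at y -35 and +35 mm. Origin under its centre, z up
- stand_hole0 (a point): mouth of the hole at the stand's y -35 mm, 60 mm above the bench
- stand_hole1 (a point): mouth of the hole at the stand's y +35 mm, 60 mm above the bench
- brush_grip (a point): middle of the red handle of the glue brush, which stands upright, bristles down, in one of the stand's holes (either one; the scraper has the other). The handle is round, 18 mm across, 80 mm long, with a flange 26 mm across and 4 mm thick at its lower end that rests on the stand's top; this point is 42 mm above the flange's underside, so 102 mm above the bench when the brush is fully down. z runs up along the handle. 51 g
- brush_tip (a point): end of the brush's bristles, on its axis, 82 mm below brush_grip. Below the flange come a 9 mm thick metal ferrule 25 mm long and a tuft 6 mm thick and 15 mm long, which springs back up to 8 mm into the ferrule when pressed (250 N per m)
- pot: small open amber glass glue pot, loose, 54 mm across at the rim, 40 mm tall, wall 4 mm; origin under its centre, z up
- pot_in (a point): centre of the pot's inner floor, 5 mm above the bench
- bottle: white closed solvent bottle, 52 mm across, 140 mm tall; origin under its centre. Leave it alone
- dish: small steel screw bowl, 72 mm across, 18 mm tall; origin under its centre. Leave it alone
- driver: dark precision screwdriver lying on the bench, about 150 mm long, 17 mm thick; origin on the bench under its middle, x along it. Leave it alone
- spudger: blue plastic pry tool lying on the bench, 130 mm long, 6 mm thick; origin near its middle, x along it. Leave it alone
- tweezers: dark tweezers lying on the bench, 125 mm long, 5 mm thick; origin at their middle, x along them. Leave it alone
- scraper: scraper with a blue handle standing in the other hole of the tool stand; the handle is 18 mm across and rises 55 mm above the stand's top (a 26 mm wide flange at its foot); origin on the stand's top face, z up along the handle. Leave it alone
Mind the look-alikes: they are no part of the job. Several things look just like the pot: the one meant starts nearest to the robot's base.

How it is judged:
By the outcome, as a careful person would: the job done as asked, in the order asked, and still so for the second after the job is handed in, while the arm keeps its last pose, push and grip.
It also fails if it takes over 61 s, if anything falls off the work surface, if the arm or the gripper's body presses on something with over 40 N, if the wrist force passes 120 N, or if a joint passes its speed limit or range.

### The arm

A 7-joint arm with a two-finger parallel gripper is mounted at the origin on the work surface. World frame = base frame: x ahead of the robot, y to its left, z up, the work surface at z = 0. Lengths are in mm, angles in rad, forces in N, time in s.
With the tool pointing down it reaches from about 350 to 900 mm from the base axis. Payload 7.2 kg.
Tool frame: the origin (TCP) lies on the centre line of the jaws, within the pads' length; the fingertips stand 8 mm ahead of it and the grasp point (between the pads) lies 11 mm behind it; z points along the fingers, y is the direction in which the jaws open and shut (so a half turn about z gives the same grasp; the last joint's range is limited). The gripper opens to 88 mm and grips with 3 to 60 N. Pads are 20 mm wide; open, the fingers measure 115 mm over their backs; the gripper's body (75 mm by 178 mm) begins 61 mm behind the grasp point.
Start: joints at [1.262, 0.411, -0.013, 1.596, 0.006, 1.134, -0.082], TCP at [149.038, -606.974, 192.153] pointing down, gripper open.
Joint ranges: [-2.95, 2.95], [-0.29, 1.99], [-1.47, 1.44], [0.14, 2.54], [-1.03, 4.17], [0.13, 1.85], [-2.86, 2.86]. Speed limits (rad/s): [2.39, 2.39, 3.01, 3.01, 3.14, 3.14, 3.14].

### API

Orientations are given as a unit quaternion [w, x, y, z].
In Python, from station import bot gives the robot as it stands.
- The arm moves only by the shell command python3 -m creep 'ROWS' [FORCE]. ROWS is a JSON object of lists of equal length, an entry for each row: "dp": the shift along the tool's x, y, z in units of 40 mm (1.0 is 40 mm), a list of three; "rotation": the turn, a rotation vector about the tool's x, y, z in units of 5 degrees (1.0 is 5 degrees), a list of three; "fingers": the closure, from -1 (fully open) to 1 (shut). In form: {"dp": [[x, y, z], ...], "rotation": [[ax, ay, az], ...], "fingers": [fingers, ...]}. A call has 1 to 8 rows; each row shifts and turns the commanded pose from where the row before left it, along the tool's axes as they then stand; what a row does not reach is not made up. A row lasts 1/10 s, in which the tool goes at most 50 mm and 8.59 degrees, less where a joint would pass 70% of its speed; a pose out of reach is approached as far as the arm can. A call is refused whole if a number of a shift passes 1 or a number of a turn 1, either way. A call with a gripper value outside its range is refused whole. The fingers move at their own pace and stop on an object; FORCE is the grip in N (left out, the last holds). Time passes only in rows, so rows that do not move let the fingers close. It gives the time, the measured TCP pose, the force and the opening at its end, in the units of the state.
- bot.observe(): the state, without advancing time (a new reading comes with each control period).
- bot.camera(name): name is "scene" or "top" or "wrist"; returns the picture (480x640x3 uint8, red, green, blue); there is no depth.
- bot.camera_params(name): a dict with "intrinsics" (3x3 intrinsics, pixels), "D" ([k1, k2, p1, p2, k3] as OpenCV has them; the pictures are not rectified), "camera_from_world" (4x4, takes a point from world to camera coordinates); the wrist camera has in their place "tool_from_camera" (4x4, takes a point from camera to tool coordinates, whose origin is the TCP and whose axes are the flange's). Camera axes: x right, y down, z forward; pixel columns grow to the right and rows downward; lengths in mm; the calibration is good to about 2 mm. A picture is of the moment at which its call begins: read the wrist's pose just before it. camera_params takes no time and is no camera call.
- bot.hand_in(): hands the job in, once; it reports no verdict.
The state is a dict: "clock": time; "joint_positions": joint angles; "joint_vel": joint speeds; "effort": joint torques, N m; "ee_pos": TCP position; "tool_rot": TCP orientation; "force": force on the tool from outside, world axes, zero at the start; "wrist_torque": the same for the moment, N m; "grip_width": finger opening in mm.
Only numpy, scipy, OpenCV 4.12 (cv2) and the standard library are available. Lean on these libraries where they do the work, as an engineer would, in place of code of your own. Each camera call takes 0.05 s, during which the arm holds its last target.

## Working session

There is one attempt and no reset: what is moved stays moved. The work goes in short steps, Python scripts to look and compute and a shell command to move; the robot and the scene stay as the last step left them, time stands still between calls to the robot, and variables do not carry over. Pictures are saved under pics/ and viewed, and the job is handed in when it is done.

```bash
ls; mkdir -p pics; python3 - <<'E'
from station import bot
import cv2,json
s=bot.observe()
for k,v in s.items(): print(k,v)
for n in("scene","top"):
    cv2.imwrite(f"pics/{n}0.png",bot.camera(n)[:,:,::-1])
for n in("scene","top","wrist"): print(n,bot.camera_params(n))
E
```

```text
pics
clock 0.0
joint_positions [ 1.26179527  0.41189516 -0.01271759  1.59703515  0.00562453  1.13428164
 -0.08219833]
joint_vel [ 0.00160701 -0.00029296 -0.00148283 -0.00050813 -0.00130355 -0.0014837
 -0.00134877]
effort [-4.34124086e-04 -5.87956274e+01  6.41675368e-01 -2.91062754e+01
 -5.38767781e-02  1.85906474e-02  1.26694117e-04]
ee_pos [ 148.87123383 -606.44898002  191.31568015]
tool_rot [-7.75376803e-04  9.92757789e-01  1.20130533e-01 -1.60322699e-04]
force [-0.08781332 -0.36090002 -0.24277192]
wrist_torque [ 0.02963631 -0.00636705  0.05307773]
grip_width 87.62252656670647
scene {'intrinsics': array([[547.91265746,   0.        , 321.71227894],
       [  0.        , 547.91265746, 239.61718944],
       [  0.        ,   0.        ,   1.        ]]), 'D': array([-0.11126351,  0.        ,  0.        ,  0.        ,  0.        ]), 'camera_from_world': array([[-6.70982562e-01,  7.41271997e-01, -1.72692646e-02,
         3.77409167e+02],
       [ 5.66217826e-01,  4.97212142e-01, -6.57402053e-01,
        -2.24462159e+02],
       [-4.78727245e-01, -4.50883479e-01, -7.53342096e-01,
         
[... 631 characters left out ...]
,
       [ 0.00000000e+00,  0.00000000e+00,  0.00000000e+00,
         1.00000000e+00]])}
wrist {'intrinsics': array([[364.26646822,   0.        , 311.24403729],
       [  0.        , 364.26646822, 234.09453087],
       [  0.        ,   0.        ,   1.        ]]), 'D': array([0.01355434, 0.        , 0.        , 0.        , 0.        ]), 'tool_from_camera': array([[ 7.24882833e-04, -9.68562844e-01, -2.48767948e-01,
         6.69726469e+01],
       [ 9.99999074e-01,  9.88628401e-04, -9.35275528e-04,
        -4.24327939e-01],
       [ 1.15181218e-03, -2.48767040e-01,  9.68562664e-01,
        -1.94320342e+02],
       [ 0.00000000e+00,  0.00000000e+00,  0.00000000e+00,
         1.00000000e+00]])}
```

View pics/scene0.png

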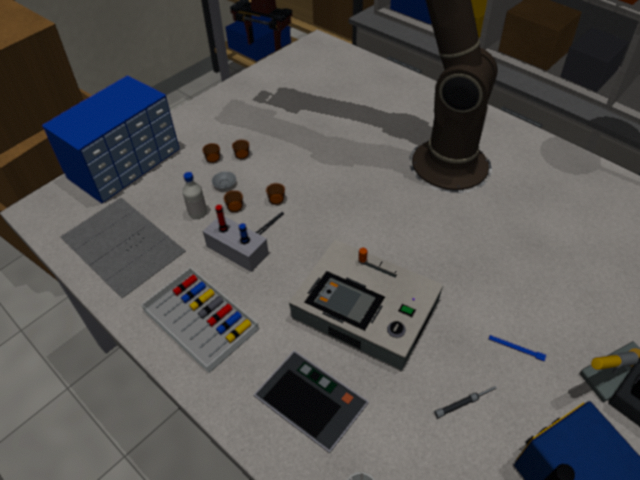

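View pics/top0.png

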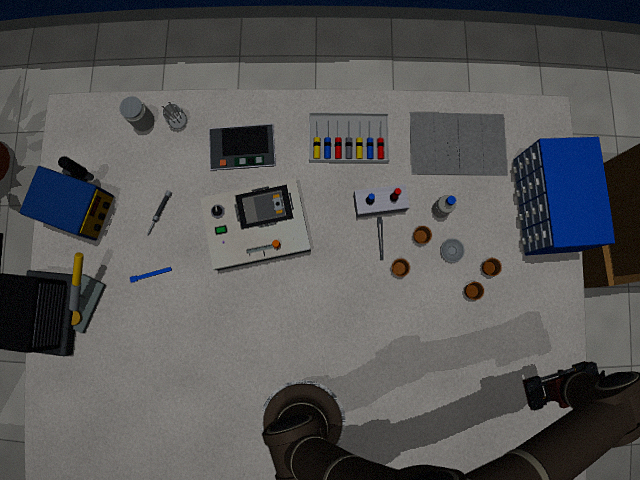

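Four pots, at (400,268), (422,236), (491,267) and (474,291) in top. The stand has the red brush at its right hole (397,192) and the blue scraper at (371,199). The lamp is at about (258,225) with its knob at (276,244). Next I'll measure these.

```bash
cat > h.py <<'E'
import numpy as np,cv2
from station import bot
from scipy.spatial.transform import Rotation as R
def cam(n,s=None):
    p=bot.camera_params(n);K=p["intrinsics"];D=p["D"]
    if n=="wrist":
        T=np.eye(4);q=s["tool_rot"];T[:3,:3]=R.from_quat([q[1],q[2],q[3],q[0]]).as_matrix();T[:3,3]=s["ee_pos"]
        M=np.linalg.inv(T@p["tool_from_camera"])
    else: M=p["camera_from_world"]
    return K,D,M
def ray(c,uv):
    K,D,M=c
    n=cv2.undistortPoints(np.array([[uv]],float),K,D)[0,0]
    d=M[:3,:3].T@np.array([n[0],n[1],1]);o=-M[:3,:3].T@M[:3,3]
    return o,d/np.linalg.norm(d)
def plane(c,uv,z):
    o,d=ray(c,uv);return o+d*(z-o[2])/d[2]
def tri(rs):
    A=0;b=0
    for o,d in rs:
        P=np.eye(3)-np.outer(d,d);A=A+P;b=b+P@o
    return np.linalg.solve(A,b)
def proj(c,X):
    K,D,M=c
    return cv2.projectPoints(np.array([X],float),cv2.Rodrigues(M[:3,:3])[0],M[:3,3],K,D)[0][0,0]
E
python3 - <<'E'
import cv2
t=cv2.imread('pics/top0.png');s=cv2.imread('pics/scene0.png')
cv2.imwrite('pics/t1.png',cv2.resize(t[170:280,195:325],None,fx=6,fy=5.4*1.111,interpolation=cv2.INTER_CUBIC)[:600,:800])
cv2.imwrite('pics/t2.png',cv2.resize(t[175:305,345:505],None,fx=4.6,fy=4.6,interpolation=cv2.INTER_CUBIC))
cv2.imwrite('pics/s1.png',cv2.resize(s[230:370,280:450],None,fx=4.2,fy=4.2,interpolation=cv2.INTER_CUBIC))
E
```

```text
(no output)
```

View pics/t1.png

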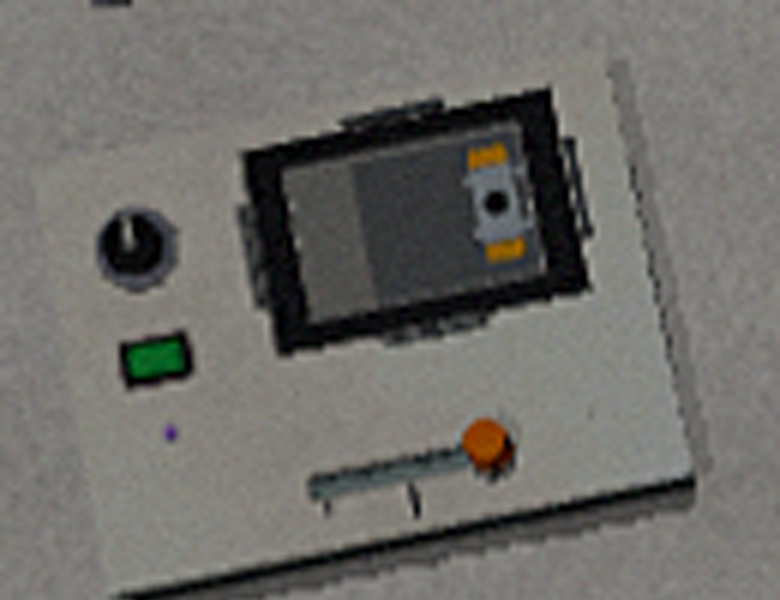

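View pics/t2.png

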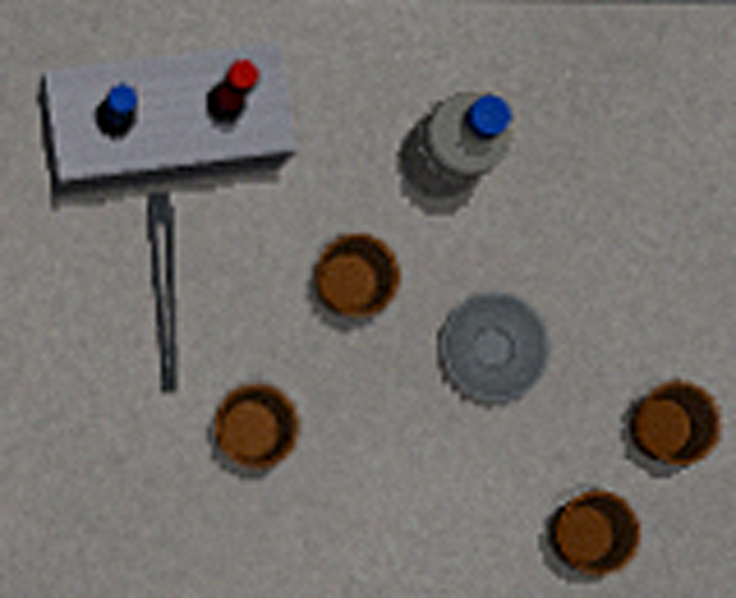

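View pics/s1.png

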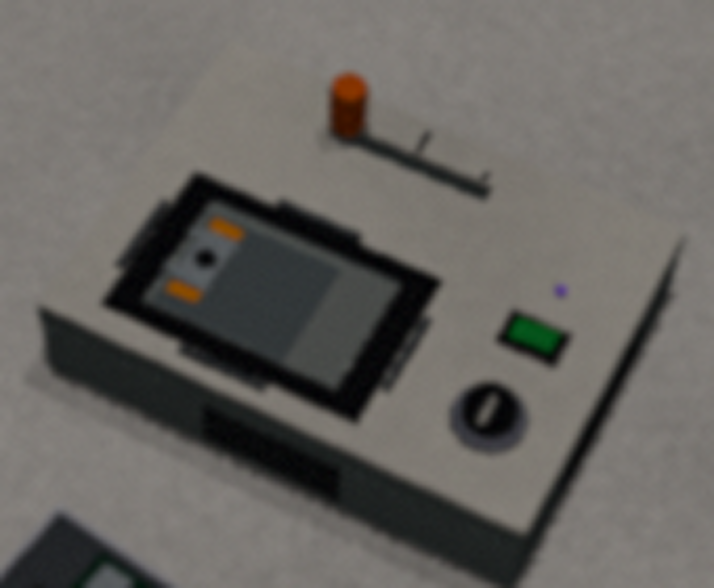

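```bash
python3 - <<'E'
from h import *
t=cv2.imread('pics/top0.png');s=cv2.imread('pics/scene0.png')
ct,cs=cam('top'),cam('scene')
f=lambda u,v,x0,y0,k:(x0+(u+.5)/k-.5,y0+(v+.5)/k-.5)
T1=lambda u,v:f(u,v,195,170,6); T2=lambda u,v:f(u,v,345,175,4.6); S1=lambda u,v:f(u,v,280,230,4.2)
np.set_printoptions(precision=1,suppress=True)
P={}
for n,t_,s_,z in [('bracket',T1(496,202),S1(205,259),74.5),('knobtop',T1(486,442),S1(348,85),112)]:
    print(n,plane(ct,t_,z),plane(cs,s_,z),tri([ray(ct,t_),ray(cs,s_)]))
print('lampcorner R-front,',plane(ct,T1(692,480),70),'back right',plane(ct,T1(608,62),70),'frontleft',plane(ct,T1(118,597),70),'backleft',plane(ct,T1(35,170),70))
print('half mark',plane(ct,T1(413,487),70),plane(ct,T1(418,516),70),plane(cs,S1(419,151),70),plane(cs,S1(430,132),70),'slot end',plane(ct,T1(312,488),70))
print('glass corners',[plane(ct,T1(*p),73)[:2] for p in [(243,152),(550,88),(590,290),(280,354)]])
# stand
print('stand corners',[plane(ct,T2(*p),60)[:2] for p in [(44,75),(278,48),(294,152),(58,180)]])
# red top face
for nm,im,c,x0,x1,y0,y1 in(('top',t,ct,380,410,180,210),('scene',s,cs,205,240,195,240)):
    h=cv2.cvtColor(im,cv2.COLOR_BGR2HSV)[y0:y1,x0:x1]
    m=(((h[...,0]<8)|(h[...,0]>172))&(h[...,1]>150)&(h[...,2]>40))
    v,u=np.nonzero(m);print(nm,m.sum(),u.min()+x0,u.max()+x0,v.min()+y0,v.max()+y0)
print('brush handle top',plane(ct,T2(243,74),144),plane(ct,T2(243,74),140))
for n,(u,v) in dict(a=(256,425),b=(357,275),c=(595,532),d=(676,424)).items():
    p=plane(ct,T2(u,v),40);print('pot',n,p,np.hypot(*p[:2]))
print('bottle cap',plane(ct,T2(490,116),140), 'dish',plane(ct,T2(494,348),18))
print('tweezers',plane(ct,T2(158,196),3),plane(ct,T2(168,392),3))
E
python3 - <<'E'
import cv2
s=cv2.imread('pics/scene0.png')
cv2.imwrite('pics/s2.png',cv2.resize(s[130:280,170:300],None,fx=4,fy=4,interpolation=cv2.INTER_CUBIC))
E
```

```text
bracket [619.3  74.7  74.5] [620.4  74.3  74.5] [619.8  74.4  73.8]
knobtop [500.5  73.5 112. ] [502.9  73.7 112. ] [501.1  73.2 110. ]
lampcorner R-front, [488.6 -18.9  70. ] back right [688.6  23.1  70. ] frontleft [431.9 248.5  70. ] backleft [635.2 296.2  70. ]
half mark [484.5 111.3  70. ] [470.9 108.7  70. ] [485.4 112.1  70. ] [470.8 108.4  70. ] slot end [483.7 158.7  70. ]
glass corners [array([643.4, 195.7]), array([675. ,  50.3]), array([577.7,  29.8]), array([546.5, 175. ])]
stand corners [array([ 659.7, -143.8]), array([ 678.4, -290.8]), array([ 612. , -299.5]), array([ 593.2, -152.2])]
top 37 393 400 188 198
scene 92 216 224 205 229
brush handle top [ 641.5 -255.7  144. ] [ 642.4 -256.3  140. ]
pot a [ 443.4 -276.1   40. ] 522.3839423355189
pot b [ 537.9 -341.3   40. ] 637.0255140081116
pot c [ 377.  -488.6   40. ] 617.1768631655332
pot d [ 444.5 -543.    40. ] 701.7556360820619
bottle cap [ 618.7 -403.2  140. ] dish [ 494.7 -433.1   18. ]
tweezers [ 594.  -220.6    3. ] [ 467.3 -225.8    3. ]
```

View pics/s2.png

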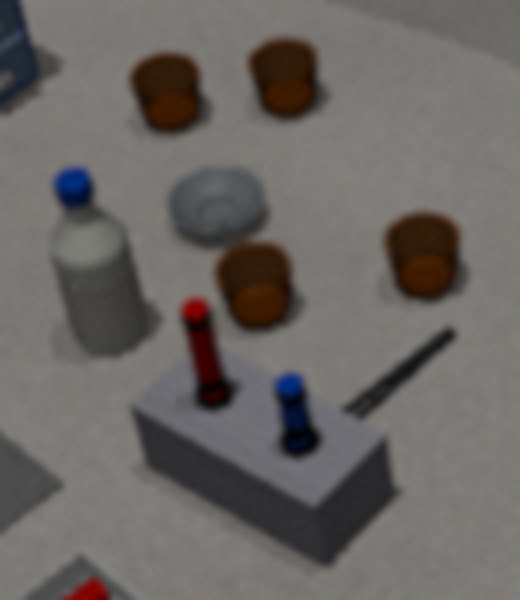

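Brush: in hole0, at about (640.5,-256). Nearest pot is a, at (443,-276). Bracket is at (619.7,74.5), the shut knob at (501,73.5), and lamp yaw is about 12.2°. The sizes agree with those given (stand 148x67, glass 149x100). I'll go above the brush with the jaws partly shut so they clear the scraper.

```bash
python3 -m creep '{"dp":[[0,0,-0.7],[0.4,-0.17,-0.7],[0.86,-0.37,-0.3],[0.86,-0.37,0],[0.86,-0.37,0],[0.86,-0.37,0],[0.86,-0.37,0],[0.86,-0.37,0]],"rotation":[[0,0,0.32],[0,0,0],[0,0,0],[0,0,0],[0,0,0],[0,0,0],[0,0,0],[0,0,0]],"fingers":[0,0,0,0,0,0,0,0]}' 30
python3 -m creep '{"dp":[[0.86,-0.37,0],[0.86,-0.37,0],[0.86,-0.37,0],[0.86,-0.37,0],[0.86,-0.37,0],[0.86,-0.37,0],[0.86,-0.37,0],[0.86,-0.37,0]],"rotation":[[0,0,0],[0,0,0],[0,0,0],[0,0,0],[0,0,0],[0,0,0],[0,0,0],[0,0,0]],"fingers":[0,0,0,0,0,0,0,0]}'
```

```text
clock: 0.9
ee_pos: [347.1, -465.3, 259.8]
tool_rot: [-0.0, 0.994, 0.106, -0.0]
force: [0.4, -0.1, -0.8]
grip_width: 44.4
clock: 1.7
ee_pos: [591.1, -291.6, 259.7]
tool_rot: [-0.0, 0.994, 0.106, -0.0]
force: [-0.3, -0.0, 0.0]
grip_width: 43.8
```

```bash
python3 -m creep '{"dp":[[0.3,-0.2,0],[0,0,0],[0,0,0]],"rotation":[[0,0,0],[0,0,0],[0,0,0]],"fingers":[0,0,0]}'
python3 - <<'E'
from h import *
s=bot.observe();im=bot.camera('wrist')[:,:,::-1];cv2.imwrite('pics/w1.png',im)
np.save('w1.npy',np.r_[s['ee_pos'],s['tool_rot']])
c=cam('wrist',s);print(s['ee_pos'],s['tool_rot'],proj(c,[640.5,-256,144]),proj(c,[640.5,-256,60]))
E
```

```text
clock: 2.0
ee_pos: [599.1, -283.5, 259.8]
tool_rot: [0.0, 0.994, 0.106, -0.001]
force: [-0.3, 0.1, -0.7]
grip_width: 43.8
[ 599.08191034 -283.53530633  259.75632331] [ 2.86294039e-04  9.94389051e-01  1.05781878e-01 -7.26062968e-04] [290.34330238 165.7198408 ] [294.79485477 160.28280035]
```

View pics/w1.png

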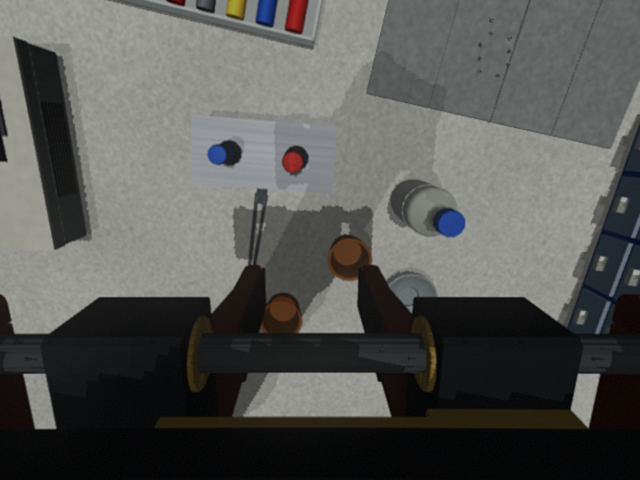

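The red handle top is at about (292,160), the scraper at (217,154) and the target pot at (282,313). Refining from here.

```bash
python3 - <<'E'
from h import *
w=np.load('w1.npy');s=dict(ee_pos=w[:3],tool_rot=w[3:]);c=cam('wrist',s)
im=cv2.imread('pics/w1.png');h=cv2.cvtColor(im,cv2.COLOR_BGR2HSV)
m=(((h[...,0]<8)|(h[...,0]>172))&(h[...,1]>150)&(h[...,2]>120)).astype(np.uint8);m[:130]=0;m[190:]=0;m[:,330:]=0;m[:,260:]=m[:,260:];m[:,:260]=0
v,u=np.nonzero(m);print(len(u),u.mean(),v.mean(),u.min(),u.max(),v.min(),v.max())
p=(u.mean(),v.mean())
for z in(138,140,144):print(plane(c,p,z))
# flange visible around base; stand top corners
for q in[(191,188),(193,114),(331,192),(337,125)]:print(plane(c,q,60))
for q in[(282,315)]:print('pot rim',plane(c,q,40))
cv2.imwrite('pics/w1c.png',cv2.resize(im[105:205,180:350],None,fx=4.5,fy=4.5,interpolation=cv2.INTER_CUBIC))
E
```

```text
273 292.16849816849816 161.67765567765568 283 301 153 171
[ 643.68201661 -256.60276991  138.        ]
[ 643.81521294 -256.68068332  140.        ]
[ 644.08160561 -256.83651015  144.        ]
[ 587.95305926 -152.31803168   60.        ]
[ 663.97815279 -144.56213584   60.        ]
[ 615.73766105 -301.1195035    60.        ]
[ 684.81763224 -291.5703564    60.        ]
pot rim [ 450.73655202 -277.58942241   40.        ]
```

View pics/w1c.png

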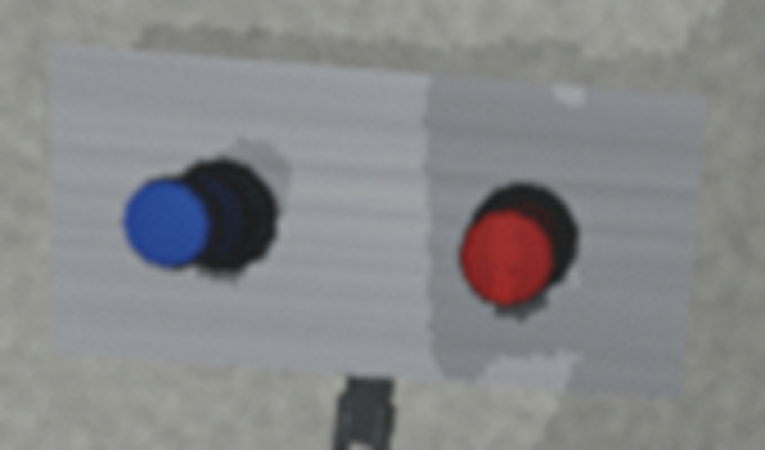

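```bash
python3 -m creep '{"dp":[[0.6,-0.21,0.5],[0.6,-0.22,0.7],[0,0,0.6],[0,0,0],[0,0,0]],"rotation":[[0,0,0],[0,0,0],[0,0,0],[0,0,0],[0,0,0]],"fingers":[0,0,0,0,0]}'
python3 - <<'E'
from h import *
s=bot.observe();im=bot.camera('wrist')[:,:,::-1];cv2.imwrite('pics/w2.png',im)
c=cam('wrist',s);print(s['ee_pos'],s['tool_rot'])
h=cv2.cvtColor(im,cv2.COLOR_BGR2HSV)
m=(((h[...,0]<6)|(h[...,0]>172))&(h[...,1]>170)&(h[...,2]>120)).astype(np.uint8)
n,l,st,ce=cv2.connectedComponentsWithStats(m)
for i in range(1,n):
    if st[i,4]>100: print(st[i],ce[i],plane(c,ce[i],142))
E
```

```text
clock: 2.55
ee_pos: [642.3, -257.6, 188.7]
tool_rot: [0.0, 0.994, 0.105, -0.0]
force: [1.0, -1.0, 0.6]
grip_width: 44.1
[ 642.30434576 -257.56385708  188.73962215] [ 4.45526797e-04  9.94481689e-01  1.04908518e-01 -4.17906365e-04]
[159   0  18  32 454] [166.90969163  14.91629956] [ 759.43630679 -145.08569159  142.        ]
[300  19  23  47 653] [310.99846861  41.39203675] [ 763.64645022 -230.8277091   142.        ]
```

View pics/w2.png

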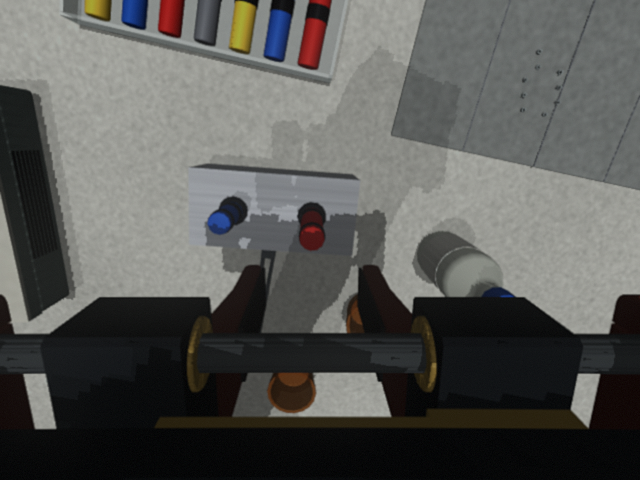

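Red top is at (312,237), midway between the fingertips at (255,268) and (370,268).

```bash
python3 - <<'E'
from h import *
s=bot.observe();c=cam('wrist',s)
for z in(140,144):print(plane(c,(312,237),z))
print(proj(c,[642.3,-257.6,142]),s['ee_pos'])
E
```

```text
[ 645.1579016  -257.09048343  140.        ]
[ 646.19017898 -256.8584058   144.        ]
[311.85993873 241.80635714] [ 642.99525449 -257.57850946  189.79209033]
```

```bash
python3 -m creep '{"dp":[[0.05,0,0.5],[0,0,0.6],[0,0,0.6],[0,0,0.5],[0,0,0.17],[0,0,0],[0,0,0],[0,0,0]],"rotation":[[0,0,0],[0,0,0],[0,0,0],[0,0,0],[0,0,0],[0,0,0],[0,0,0],[0,0,0]],"fingers":[0,0,0,0,0,0.3,0.5,0.7]}' 25
python3 -m creep '{"dp":[[0,0,0],[0,0,0],[0,0,0],[0,0,0]],"rotation":[[0,0,0],[0,0,0],[0,0,0],[0,0,0]],"fingers":[1,1,1,1]}' 25
```

```text
clock: 3.4
ee_pos: [646.4, -255.5, 95.2]
tool_rot: [0.001, 0.994, 0.106, 0.001]
force: [0.0, 0.2, 1.1]
grip_width: 23.4
clock: 3.8
ee_pos: [646.4, -255.4, 94.7]
tool_rot: [0.001, 0.994, 0.106, 0.001]
force: [-0.3, -1.2, 5.6]
grip_width: 17.5
```

```bash
python3 -m creep '{"dp":[[0,0,-0.3],[0,0,-0.5],[0,0,-0.6],[0,0,-0.6],[0,0,-0.3],[0,0,0]],"rotation":[[0,0,0],[0,0,0],[0,0,0],[0,0,0],[0,0,0],[0,0,0]],"fingers":[1,1,1,1,1,1]}'
python3 - <<'E'
from h import *
s=bot.observe();im=bot.camera('wrist')[:,:,::-1];cv2.imwrite('pics/w3.png',im)
cv2.imwrite('pics/s3.png',cv2.resize(bot.camera('scene')[130:280,170:300,::-1],None,fx=4,fy=4,interpolation=cv2.INTER_CUBIC))
c=cam('wrist',s);print(s['ee_pos'],s['tool_rot'],s['force'])
E
```

```text
clock: 4.4
ee_pos: [646.5, -255.1, 187.6]
tool_rot: [0.001, 0.994, 0.106, 0.002]
force: [0.2, -0.0, -0.2]
grip_width: 17.1
[ 646.45522468 -255.14712658  187.60109994] [7.08506434e-04 9.94338254e-01 1.06247848e-01 1.52632268e-03] [ 0.16454108 -0.02335535 -0.20523487]
```

View pics/w3.png

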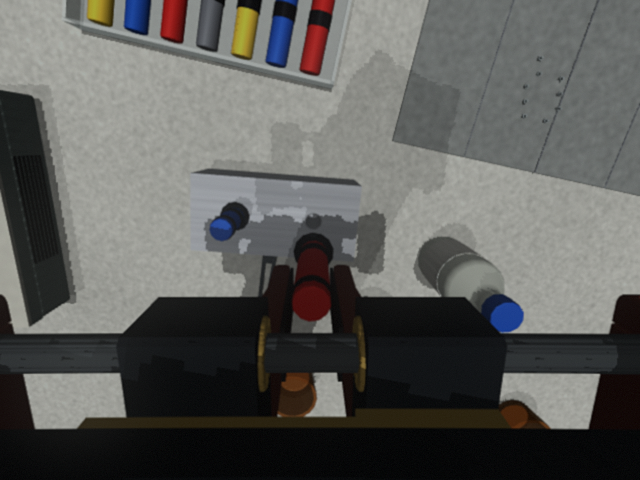

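View pics/s3.png

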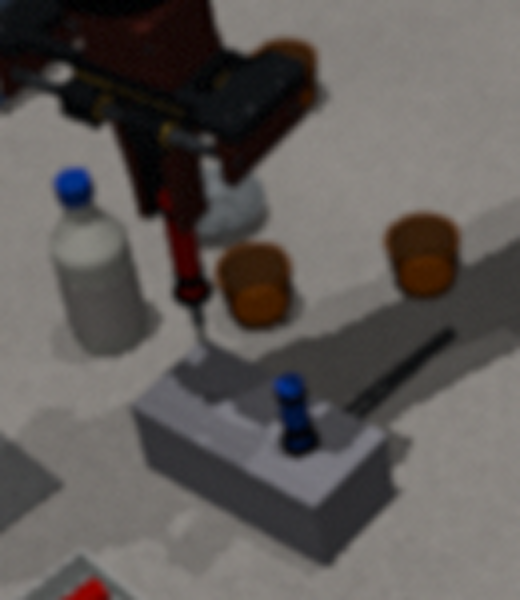

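The brush is held. Checking it for tilt: flange near (313,248) in wrist, and near s3 (190,291) with the tip near (203,345) in scene.

```bash
python3 - <<'E'
from h import *
s=bot.observe();c=cam('wrist',s);cs=cam('scene');ct=cam('top')
e=s['ee_pos'];print(e)
b=np.array([e[0],e[1],0])
for n,dz in(('top',47),('flange top',-31),('tip',-74.7)):
    X=b+[0,0,e[2]+dz];a=proj(cs,X);print(n,X,'wrist',proj(c,X),'s3',(a-[170,130])*4)
S=lambda u,v:(170+u/4,130+v/4)
print('tip from scene',plane(cs,S(203,345),e[2]-74.7),'flange',plane(cs,S(190,291),e[2]-33))
print('flange from wrist', plane(c,(313,248),e[2]-33))
im=cv2.imread('pics/s3.png')
cv2.imwrite('pics/s3c.png',cv2.resize(im[150:370,120:280],None,fx=2.7,fy=2.7))
w=cv2.imread('pics/w3.png');cv2.imwrite('pics/w3c.png',cv2.resize(w[200:330,220:400],None,fx=4,fy=4))
E
```

```text
[ 645.01527638 -254.80834907  184.63657732]
top [ 645.01527638 -254.80834907  231.63657732] wrist [312.4061812  298.67384979] s3 [168.7121007 194.5494824]
flange top [ 645.01527638 -254.80834907  153.63657732] wrist [312.21868713 247.69705844] s3 [190.32858538 291.81664778]
tip [ 645.01527638 -254.80834907  109.93657732] wrist [312.15843565 231.28722474] s3 [201.70139374 342.66585259]
tip from scene [ 645.78131862 -252.71133357  109.93657732] flange [ 643.59362282 -257.25701284  151.63657732]
flange from wrist [ 644.3405952  -255.47760074  151.63657732]
```

View pics/s3c.png

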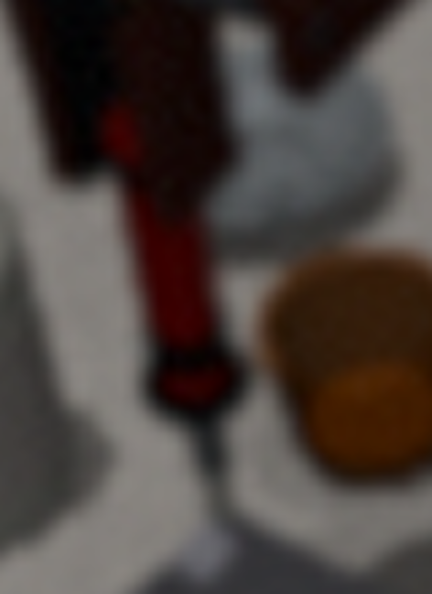

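View pics/w3c.png

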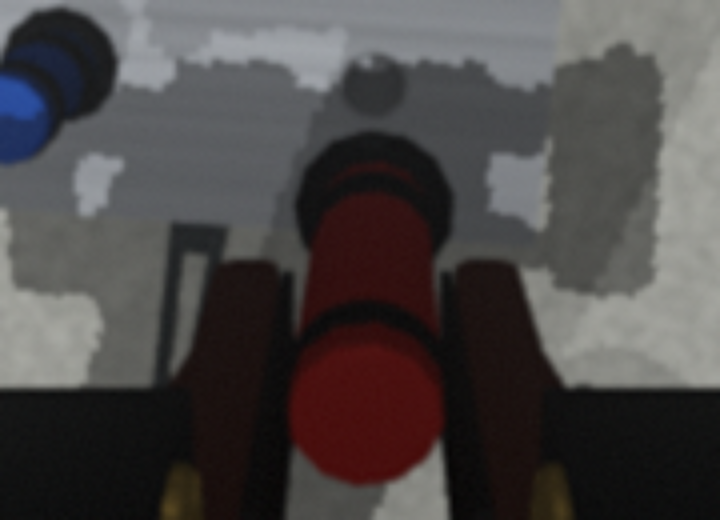

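```bash
python3 - <<'E'
from h import *
ct,cs=cam('top'),cam('scene')
for n,f,c,(x0,x1,y0,y1) in(('top','top0',ct,(385,415,252,284)),('scene','scene0',cs,(260,292,175,210))):
    im=cv2.imread(f'pics/{f}.png')[y0:y1,x0:x1];h=cv2.cvtColor(im,cv2.COLOR_BGR2HSV)
    m=((h[...,0]<22)&(h[...,1]>110)).astype(np.uint8)
    k,l,st,ce=cv2.connectedComponentsWithStats(m);i=1+st[1:,4].argmax();v,u=np.nonzero(l==i)
    print(n,st[i],ce[i]+[x0,y0])
    # compare to projected silhouette bbox of a pot model at candidate position: rim circle & base circle extents
    B=[u.min()+x0-.5,u.max()+x0+.5,v.min()+y0-.5,v.max()+y0+.5]
    from scipy.optimize import least_squares
    a=np.linspace(0,2*np.pi,60)
    def ext(p):
        pts=np.array([[p[0]+27*np.cos(t),p[1]+27*np.sin(t),z] for t in a for z in(0,40)] )
        q=np.array([proj(c,X) for X in pts]);return np.array([q[:,0].min(),q[:,0].max(),q[:,1].min(),q[:,1].max()])
    r=least_squares(lambda p:ext(p)-B,[445,-276],diff_step=1e-3);print(r.x,r.fun)
print(plane(cs,(170+(423+.5)/4-.5,130+(240+.5)/4-.5),40))
E
```

```text
top [  7   7  18  18 255] [400.30980392 267.28627451]
[ 443.25497507 -279.46720523] [-1.34299279  1.31515791 -0.8477386   0.856794  ]
scene [  7   9  17  20 290] [275.56551724 193.07241379]
[ 442.18365135 -281.12688974] [-1.88422013  1.91341313 -2.1715087   2.00141395]
[ 444.89524716 -275.0824211    40.        ]
```

```bash
python3 -m creep '{"dp":[[-0.45,-0.03,0],[-0.8,-0.1,0],[-0.9,-0.1,0],[-0.9,-0.1,0],[-0.9,-0.1,0],[-0.7,-0.1,0],[-0.4,0,0],[0,0,0]],"rotation":[[0,0,0],[0,0,0],[0,0,0],[0,0,0],[0,0,0],[0,0,0],[0,0,0],[0,0,0]],"fingers":[1,1,1,1,1,1,1,1]}'
python3 -m creep '{"dp":[[0,0,0]],"rotation":[[0,0,0]],"fingers":[1]}'
python3 - <<'E'
from h import *
s=bot.observe();im=bot.camera('wrist')[:,:,::-1];cv2.imwrite('pics/w4.png',im)
sc=bot.camera('scene')[:,:,::-1];cv2.imwrite('pics/sc4.png',sc);cv2.imwrite('pics/s4.png',cv2.resize(sc[110:230,220:350],None,fx=5,fy=5,interpolation=cv2.INTER_CUBIC))
np.save('w4.npy',np.r_[s['ee_pos'],s['tool_rot']])
print(s['ee_pos'],s['tool_rot'])
E
```

```text
clock: 5.3
ee_pos: [441.5, -277.7, 184.8]
tool_rot: [-0.0, 0.994, 0.105, -0.001]
force: [0.7, 0.8, 0.9]
grip_width: 17.2
clock: 5.4
ee_pos: [444.4, -276.8, 185.1]
tool_rot: [-0.0, 0.994, 0.106, 0.0]
force: [-0.4, 0.6, -1.1]
grip_width: 17.8
[ 444.36585449 -276.80830171  185.11266246] [-1.16129925e-04  9.94337274e-01  1.06270034e-01  2.26203223e-04]
```

View pics/w4.png

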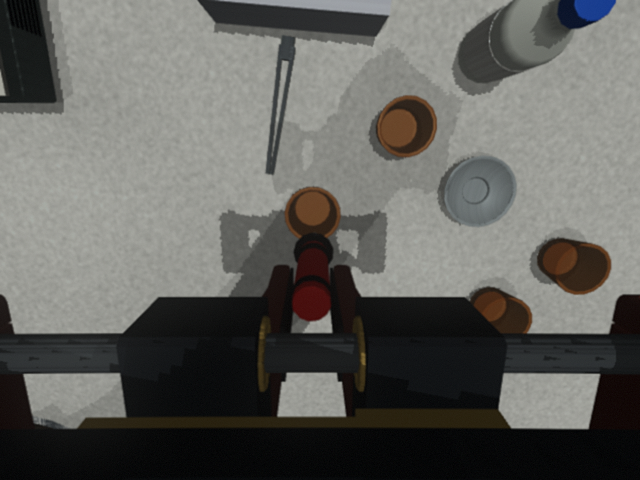

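View pics/s4.png

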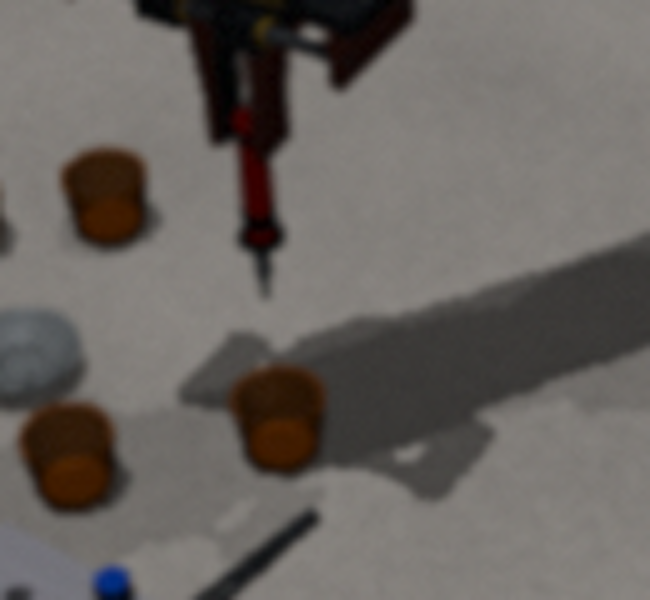

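The brush hangs over the pot: pot rim centre is at about (313,213) in wrist and s4 (278,391) in scene. Computing both.

```bash
python3 - <<'E'
from h import *
w=np.load('w4.npy');s=dict(ee_pos=w[:3],tool_rot=w[3:]);c=cam('wrist',s);cs=cam('scene')
print(plane(c,(313,213),40),plane(cs,(220+278/5-.4,110+391/5-.4),40))
im=cv2.imread('pics/w4.png');h=cv2.cvtColor(im,cv2.COLOR_BGR2HSV)
m=((h[...,0]<22)&(h[...,1]>80)).astype(np.uint8);m[:180]=0;m[234:]=0;m[:,:275]=0;m[:,350:]=0
v,u=np.nonzero(m);print(u.min(),u.max(),v.min(),v.max())
# rim left/right extremes and top -> rays at z=40
print(plane(c,(u.min()-.5,213),40),plane(c,(u.max()+.5,213),40),plane(c,(313,v.min()-.5),40))
print(proj(c,[w[0],w[1],w[2]-74.7]))
E
```

```text
[ 445.03054785 -277.57642413   40.        ] [ 440.156762   -280.56897904   40.        ]
284 340 187 233
[ 439.09213305 -250.24940568   40.        ] [ 450.56191143 -303.04562888   40.        ] [ 469.5375488  -272.22787014   40.        ]
[312.13759239 231.41539994]
```

```bash
python3 -m creep '{"dp":[[0,0,0.5],[0,0,0.6],[0,0,0.6],[0,0,0.5],[0,0,0.25],[0,0,0],[0,0,0]],"rotation":[[0,0,0],[0,0,0],[0,0,0],[0,0,0],[0,0,0],[0,0,0],[0,0,0]],"fingers":[1,1,1,1,1,1,1]}'
python3 -m creep '{"dp":[[0,0,0]],"rotation":[[0,0,0]],"fingers":[1]}'
python3 -m creep '{"dp":[[0,0,0]],"rotation":[[0,0,0]],"fingers":[1]}'
python3 - <<'E'
from h import *
sc=bot.camera('scene')[:,:,::-1];cv2.imwrite('pics/s5.png',cv2.resize(sc[110:230,220:350],None,fx=5,fy=5,interpolation=cv2.INTER_CUBIC))
print(bot.observe()['ee_pos'])
E
```

```text
clock: 6.2
ee_pos: [444.4, -276.8, 87.7]
tool_rot: [0.0, 0.994, 0.107, 0.0]
force: [0.1, -0.4, -0.4]
grip_width: 17.5
clock: 6.3
ee_pos: [444.5, -277.2, 88.3]
tool_rot: [0.0, 0.994, 0.106, 0.001]
force: [-0.6, -0.1, 0.9]
grip_width: 17.2
clock: 6.4
ee_pos: [444.3, -277.2, 88.3]
tool_rot: [0.001, 0.994, 0.106, 0.001]
force: [-0.4, 0.2, 0.9]
grip_width: 17.3
[ 444.03263383 -277.16975358   88.15459328]
```

View pics/s5.png

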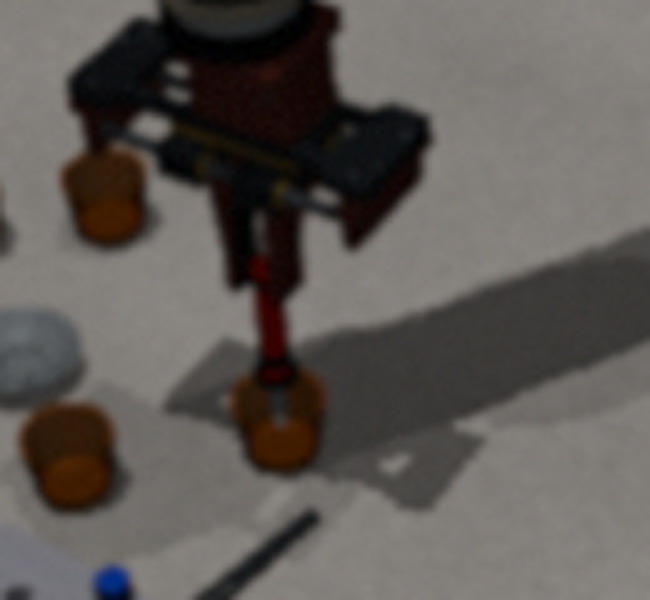

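Bristles are in the pot, with the tip about 8 mm above the floor. I'll go 5.6 mm lower.

```bash
python3 -m creep '{"dp":[[0,0,0.14],[0,0,0],[0,0,0],[0,0,0]],"rotation":[[0,0,0],[0,0,0],[0,0,0],[0,0,0]],"fingers":[1,1,1,1]}'
python3 -m creep '{"dp":[[0,0,0],[0,0,0]],"rotation":[[0,0,0],[0,0,0]],"fingers":[1,1]}'
```

```text
clock: 6.85
ee_pos: [443.6, -276.9, 81.7]
tool_rot: [0.0, 0.994, 0.106, -0.0]
force: [0.1, -0.2, -0.5]
grip_width: 17.2
clock: 7.05
ee_pos: [443.6, -276.9, 81.8]
tool_rot: [0.0, 0.994, 0.106, 0.0]
force: [0.4, 0.5, 0.7]
grip_width: 17.0
```

```bash
python3 -m creep '{"dp":[[0,0,-0.4],[0,0,-0.7],[0,0,-0.7],[0,0,-0.6],[0.3,-0.37,-0.4],[0.5,-0.62,0],[0.6,-0.75,0],[0.6,-0.75,0]],"rotation":[[0,0,0],[0,0,0],[0,0,0],[0,0,0],[0,0,0],[0,0,0],[0,0,0],[0,0,0]],"fingers":[1,1,1,1,1,1,1,1]}'
python3 -m creep '{"dp":[[0.6,-0.75,0],[0.6,-0.75,0],[0.6,-0.75,0],[0.6,-0.75,0],[0.6,-0.75,0],[0.5,-0.62,0],[0.4,-0.5,0],[0.25,-0.3,0]],"rotation":[[0,0,0],[0,0,0],[0,0,0],[0,0,0],[0,0,0],[0,0,0],[0,0,0],[0,0,0]],"fingers":[1,1,1,1,1,1,1,1]}'
python3 -m creep '{"dp":[[0,0,0],[0,0,0]],"rotation":[[0,0,0],[0,0,0]],"fingers":[1,1]}'
python3 - <<'E'
from h import *
s=bot.observe();im=bot.camera('wrist')[:,:,::-1];cv2.imwrite('pics/w6.png',im)
np.save('w6.npy',np.r_[s['ee_pos'],s['tool_rot']])
print(s['ee_pos'],s['tool_rot'])
c=cam('wrist',s);print(proj(c,[619.7,74.5,74.5]))
E
```

```text
clock: 7.85
ee_pos: [501.1, -161.8, 194.1]
tool_rot: [0.0, 0.994, 0.106, 0.0]
force: [0.8, -0.6, -1.6]
grip_width: 16.9
clock: 8.65
ee_pos: [619.6, 77.1, 193.5]
tool_rot: [-0.0, 0.994, 0.107, -0.0]
force: [-0.3, -0.1, -1.2]
grip_width: 17.3
clock: 8.85
ee_pos: [618.9, 73.4, 193.5]
tool_rot: [0.0, 0.994, 0.106, -0.0]
force: [-0.4, -0.2, 0.5]
grip_width: 17.7
[618.94327272  73.35804881 193.47989351] [ 4.23737856e-04  9.94368580e-01  1.05975493e-01 -3.77115432e-04]
[310.86295221 217.9887833 ]
```

View pics/w6.png

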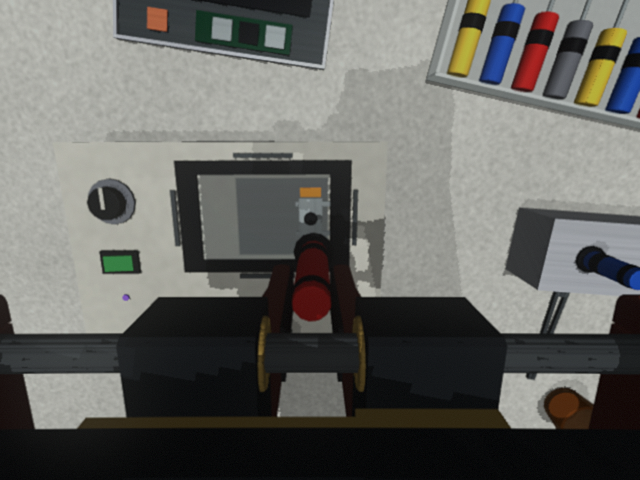

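The spot is at (310,218), as predicted. Lowering to just above the bracket first.

```bash
python3 -m creep '{"dp":[[0.02,-0.02,0.4],[0,0,0.4],[0,0,0.22],[0,0,0],[0,0,0]],"rotation":[[0,0,0],[0,0,0],[0,0,0],[0,0,0],[0,0,0]],"fingers":[1,1,1,1,1]}'
python3 -m creep '{"dp":[[0,0,0]],"rotation":[[0,0,0]],"fingers":[1]}'
python3 - <<'E'
from h import *
sc=bot.camera('scene')[:,:,::-1];cv2.imwrite('pics/s7.png',cv2.resize(sc[200:340,280:420],None,fx=4.2,fy=4.2,interpolation=cv2.INTER_CUBIC))
s=bot.observe();im=bot.camera('wrist')[:,:,::-1];cv2.imwrite('pics/w7.png',cv2.resize(im[130:330,200:420],None,fx=3,fy=3))
print(s['ee_pos'])
E
```

```text
clock: 9.4
ee_pos: [620.0, 74.7, 153.4]
tool_rot: [0.0, 0.994, 0.106, 0.0]
force: [-0.1, 0.9, -0.5]
grip_width: 17.6
clock: 9.5
ee_pos: [620.4, 75.3, 153.9]
tool_rot: [0.0, 0.994, 0.106, 0.001]
force: [0.4, 0.2, -0.3]
grip_width: 17.3
[620.36016811  75.39736    153.85694251]
```

View pics/s7.png

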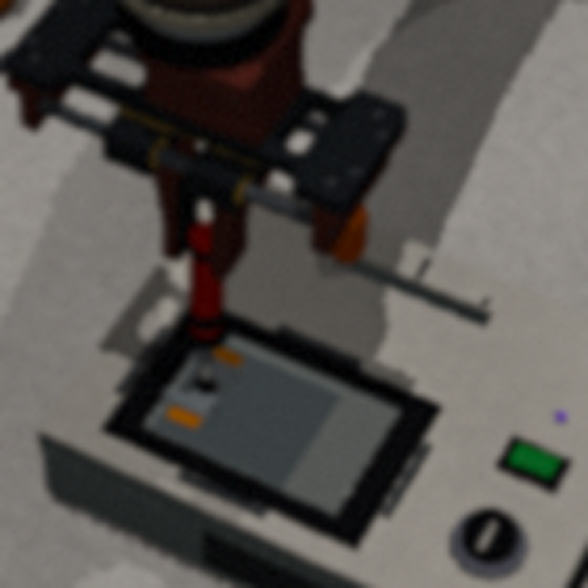

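View pics/w7.png

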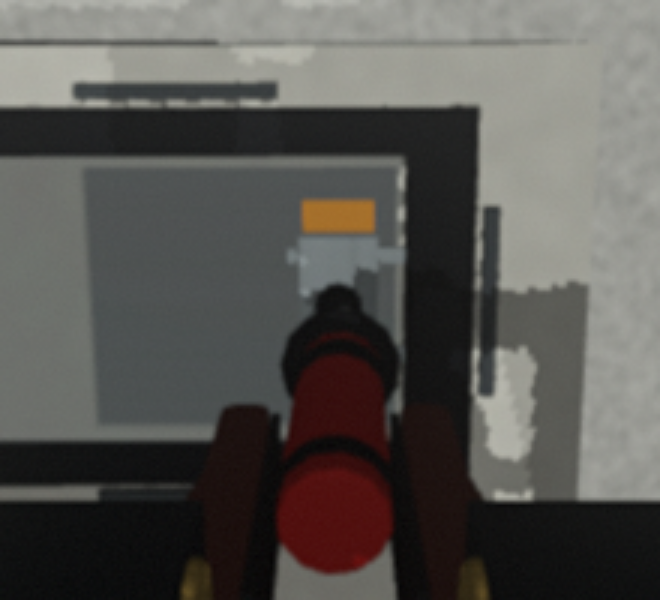

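The tip is over the black spot. Dabbing now.

```bash
python3 -m creep '{"dp":[[0,0,0.1],[0,0,0.09],[0,0,0],[0,0,0],[0,0,0]],"rotation":[[0,0,0],[0,0,0],[0,0,0],[0,0,0],[0,0,0]],"fingers":[1,1,1,1,1]}'
python3 -m creep '{"dp":[[0,0,0]],"rotation":[[0,0,0]],"fingers":[1]}'
python3 - <<'E'
from h import *
sc=bot.camera('scene')[:,:,::-1];cv2.imwrite('pics/s8.png',cv2.resize(sc[290:340,300:360],None,fx=10,fy=10,interpolation=cv2.INTER_CUBIC))
print(bot.observe()['ee_pos'],bot.observe()['force'])
E
```

```text
clock: 10.1
ee_pos: [620.0, 75.6, 145.4]
tool_rot: [0.0, 0.994, 0.106, 0.0]
force: [0.9, 0.8, 1.3]
grip_width: 17.1
clock: 10.2
ee_pos: [620.0, 75.5, 145.4]
tool_rot: [0.0, 0.994, 0.106, 0.0]
force: [0.2, -0.6, 0.7]
grip_width: 17.2
[619.97558591  75.50215877 145.46287875] [ 0.94161947 -0.37462517  1.17141311]
```

View pics/s8.png

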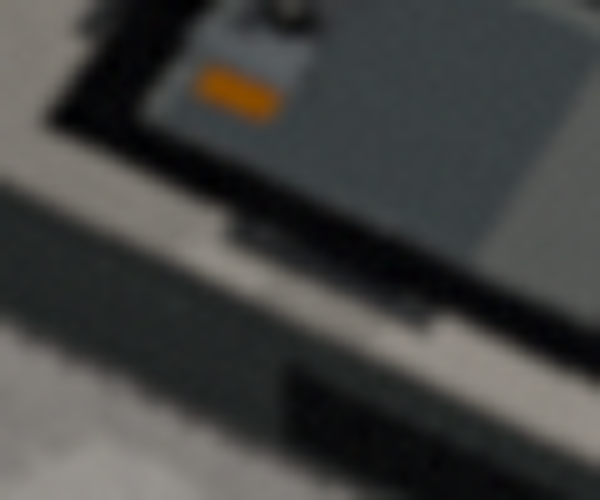

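```bash
python3 - <<'E'
from h import *
sc=bot.camera('scene')[:,:,::-1];cv2.imwrite('pics/s9.png',cv2.resize(sc[265:315,295:355],None,fx=10,fy=10,interpolation=cv2.INTER_CUBIC))
s=bot.observe();print(s['ee_pos'],s['force'])
cs=cam('scene');print((proj(cs,[619.8,74.5,74.5])-[295,265])*10,(proj(cs,[620,75.3,74.5])-[295,265])*10)
E
```

```text
[619.91794698  75.51948385 145.42940807] [-0.3838946  -0.65255904 -0.80176793]
[336.73862644 261.55359623] [338.82916818 264.04161162]
```

View pics/s9.png

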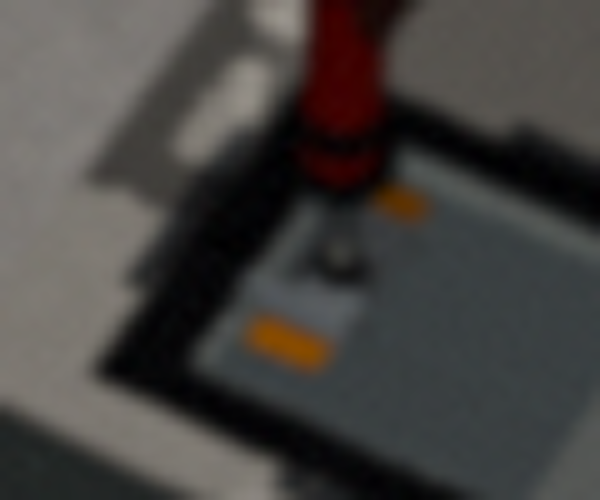

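The dab is on the spot, with about 1 N and 4 mm of tuft compression. Next I lift and carry the brush back to its hole, above scraper height.

```bash
python3 -m creep '{"dp":[[0,0,-0.3],[0,0,-0.6],[0,0,-0.7],[0,0.3,0],[-0.1,0.5,0],[-0.1,0.75,0],[-0.1,0.8,0],[-0.1,0.8,0]],"rotation":[[0,0,0],[0,0,0],[0,0,0],[0,0,0],[0,0,0],[0,0,0],[0,0,0],[0,0,0]],"fingers":[1,1,1,1,1,1,1,1]}'
python3 -m creep '{"dp":[[-0.12,0.8,0],[-0.1,0.8,0],[-0.1,0.8,0],[-0.1,0.8,0],[-0.1,0.7,0],[-0.1,0.6,0],[-0.1,0.36,0],[0,0.2,0]],"rotation":[[0,0,0],[0,0,0],[0,0,0],[0,0,0],[0,0,0],[0,0,0],[0,0,0],[0,0,0]],"fingers":[1,1,1,1,1,1,1,1]}'
python3 -m creep '{"dp":[[0,0,0.5],[0,0,0.1],[0,0,0],[0,0,0]],"rotation":[[0,0,0],[0,0,0],[0,0,0],[0,0,0]],"fingers":[1,1,1,1]}'
python3 - <<'E'
from h import *
s=bot.observe();im=bot.camera('wrist')[:,:,::-1];cv2.imwrite('pics/w10.png',cv2.resize(im[160:340,180:420],None,fx=3.3,fy=3.3))
sc=bot.camera('scene')[:,:,::-1];cv2.imwrite('pics/s10.png',cv2.resize(sc[130:280,170:300],None,fx=4,fy=4,interpolation=cv2.INTER_CUBIC))
print(s['ee_pos'],s['tool_rot'])
np.save('w10.npy',np.r_[s['ee_pos'],s['tool_rot']])
E
```

```text
clock: 11.1
ee_pos: [630.6, -52.6, 209.4]
tool_rot: [0.0, 0.994, 0.106, -0.0]
force: [0.3, 0.6, -0.1]
grip_width: 16.9
clock: 11.9
ee_pos: [644.7, -256.9, 209.1]
tool_rot: [0.0, 0.994, 0.105, -0.0]
force: [-0.3, -0.0, -0.4]
grip_width: 17.5
clock: 12.3
ee_pos: [645.9, -254.0, 186.0]
tool_rot: [-0.0, 0.994, 0.107, 0.0]
force: [0.4, -0.0, -0.2]
grip_width: 17.3
[ 645.91297293 -253.98878373  185.99052565] [-8.92457295e-05  9.94272185e-01  1.06877235e-01  2.65439703e-04]
```

View pics/w10.png

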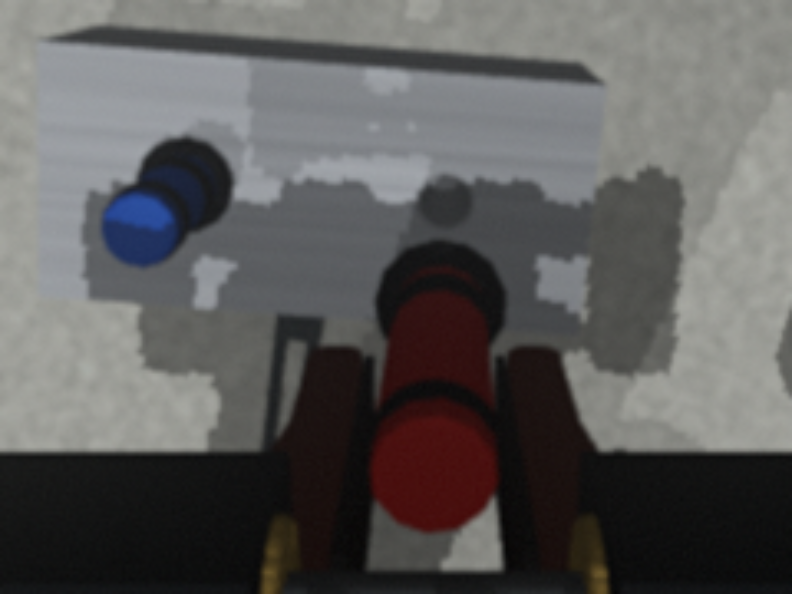

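View pics/s10.png

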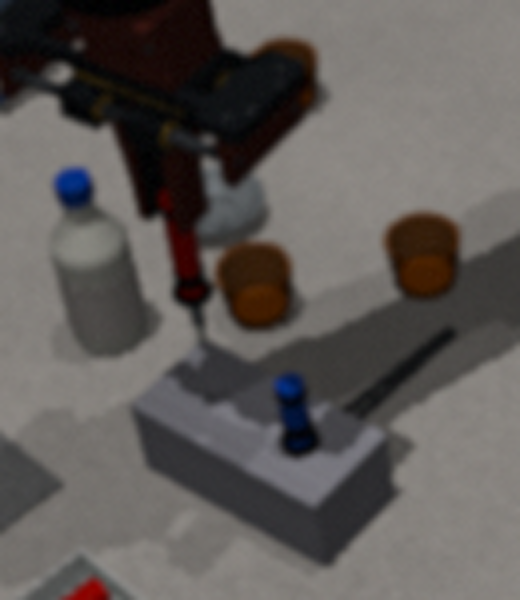

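This view matches the one taken just after extraction to within a pixel (hole at (314,221)). Inserting.

```bash
python3 -m creep '{"dp":[[0,0,0.4],[0,0,0.4],[0,0,0.4],[0,0,0.4],[0,0,0.3],[0,0,0],[0,0,0]],"rotation":[[0,0,0],[0,0,0],[0,0,0],[0,0,0],[0,0,0],[0,0,0],[0,0,0]],"fingers":[1,1,1,1,1,1,1]}'
python3 -m creep '{"dp":[[0,0,0.2],[0,0,0.2],[0,0,0.03],[0,0,0],[0,0,0]],"rotation":[[0,0,0],[0,0,0],[0,0,0],[0,0,0],[0,0,0]],"fingers":[1,1,1,1,1]}'
python3 - <<'E'
from h import *
s=bot.observe();print(s['force'],s['ee_pos'])
sc=bot.camera('scene')[:,:,::-1];cv2.imwrite('pics/s11.png',cv2.resize(sc[130:280,170:300],None,fx=4,fy=4,interpolation=cv2.INTER_CUBIC))
E
```

```text
clock: 13.1
ee_pos: [645.5, -255.0, 109.2]
tool_rot: [-0.0, 0.994, 0.106, -0.0]
force: [0.4, 0.3, 0.1]
grip_width: 17.4
clock: 13.6
ee_pos: [646.5, -256.0, 93.4]
tool_rot: [0.001, 0.994, 0.106, 0.001]
force: [0.7, -0.8, 5.8]
grip_width: 16.9
[ 0.65411078 -0.78116591  5.76692104] [ 646.52373994 -255.9854716    93.44296769]
```

View pics/s11.png

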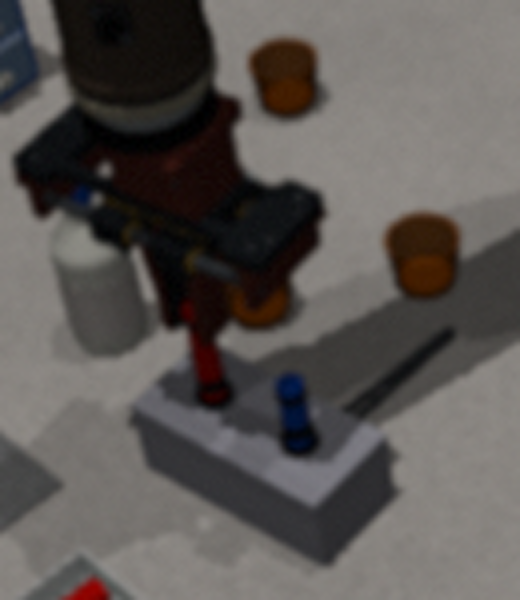

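Flange seated (5.8 N up). Releasing only as far as the previous opening, then rising.

```bash
python3 -m creep '{"dp":[[0,0,0],[0,0,0],[0,0,0],[0,0,0],[0,0,-0.3],[0,0,-0.6],[0,0,-0.7],[0,0,-0.7]],"rotation":[[0,0,0],[0,0,0],[0,0,0],[0,0,0],[0,0,0],[0,0,0],[0,0,0],[0,0,0]],"fingers":[0.4,0.1,0.1,0.1,0.1,0.1,0.1,0.1]}'
python3 -m creep '{"dp":[[0,0,0]],"rotation":[[0,0,0]],"fingers":[0.1]}'
python3 - <<'E'
from h import *
s=bot.observe();im=bot.camera('wrist')[:,:,::-1];cv2.imwrite('pics/w12.png',im)
sc=bot.camera('scene')[:,:,::-1];cv2.imwrite('pics/s12.png',cv2.resize(sc[130:280,170:300],None,fx=4,fy=4,interpolation=cv2.INTER_CUBIC))
print(s['ee_pos'],s['force'])
E
```

```text
clock: 14.45
ee_pos: [645.4, -254.8, 185.9]
tool_rot: [-0.0, 0.994, 0.106, 0.0]
force: [0.2, 0.6, -0.4]
grip_width: 39.4
clock: 14.55
ee_pos: [648.0, -255.5, 189.9]
tool_rot: [0.002, 0.994, 0.106, 0.004]
force: [0.7, 0.1, 0.2]
grip_width: 39.4
[ 647.97614739 -255.50444066  189.91358754] [0.65039169 0.07862198 0.17456018]
```

View pics/s12.png

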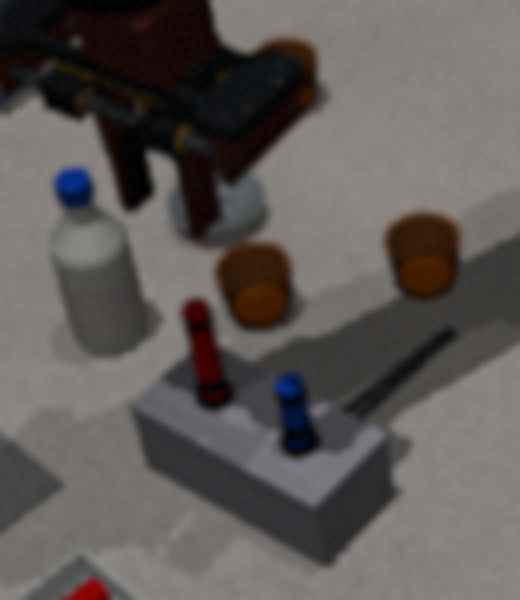

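View pics/w12.png

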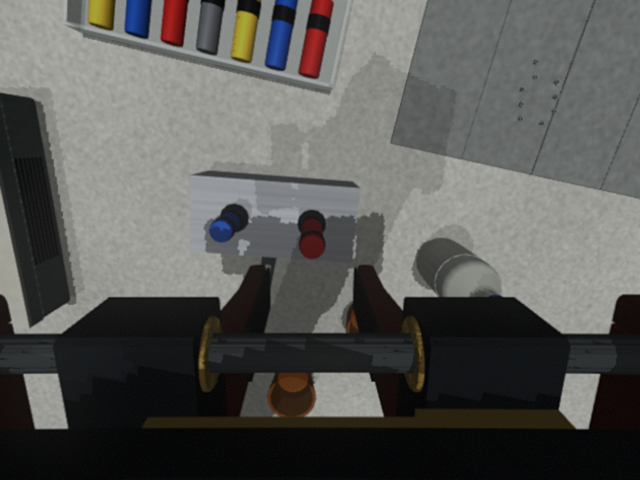

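The brush stands exactly as it did at the start (top at s12 (196,308), flange at (213,395)). Moving to the knob.

```bash
python3 -m creep '{"dp":[[0,-0.3,-0.2],[-0.1,-0.6,-0.2],[-0.15,-0.8,0],[-0.17,-0.8,0],[-0.17,-0.8,0],[-0.17,-0.8,0],[-0.17,-0.8,0],[-0.17,-0.8,0]],"rotation":[[0,0,0],[0,0,0],[0,0,0],[0,0,0],[0,0,0],[0,0,0],[0,0,0],[0,0,0]],"fingers":[0,0,0,0,0,0,0,0]}'
python3 -m creep '{"dp":[[-0.2,-0.8,0],[-0.2,-0.8,0],[-0.15,-0.7,0],[-0.15,-0.5,0],[0,-0.29,0],[0,0,0],[0,0,0]],"rotation":[[0,0,0],[0,0,0],[0,0,0],[0,0,0],[0,0,0],[0,0,0],[0,0,0]],"fingers":[0,0,0,0,0,0,0]}'
python3 - <<'E'
from h import *
s=bot.observe();im=bot.camera('wrist')[:,:,::-1];cv2.imwrite('pics/w13.png',im)
np.save('w13.npy',np.r_[s['ee_pos'],s['tool_rot']])
c=cam('wrist',s);print(s['ee_pos'],s['tool_rot'],proj(c,[501.3,73.4,112]),proj(c,[*s['ee_pos'][:2],112]))
h=cv2.cvtColor(im,cv2.COLOR_BGR2HSV)
m=((h[...,0]<14)&(h[...,1]>190)&(h[...,2]>90)).astype(np.uint8)
n,l,st,ce=cv2.connectedComponentsWithStats(m)
for i in range(1,n):
    if st[i,4]>100: print(st[i],ce[i],plane(c,ce[i],112))
E
```

```text
clock: 15.45
ee_pos: [552.6, -39.4, 199.6]
tool_rot: [-0.0, 0.994, 0.107, -0.001]
force: [0.2, 0.0, 0.2]
grip_width: 43.8
clock: 16.15
ee_pos: [501.0, 72.8, 199.9]
tool_rot: [0.0, 0.994, 0.106, -0.0]
force: [0.6, -0.3, -0.1]
grip_width: 44.1
[501.01902326  72.84536252 199.93772613] [ 2.22642841e-04  9.94357389e-01  1.06081593e-01 -1.70844759e-04] [311.44523654 226.82919751] [312.05128251 227.30857031]
```

View pics/w13.png

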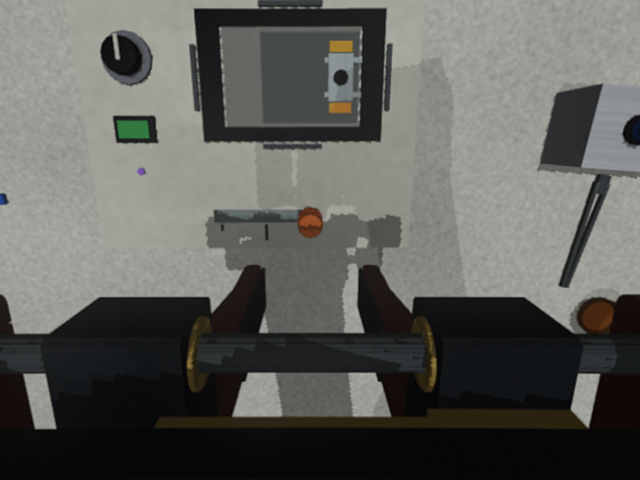

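Knob top at (311,222); the half mark is at (267,226–240). Lowering onto the knob, shifted 2 mm forward.

```bash
python3 -m creep '{"dp":[[0.05,0,0.5],[0,0,0.6],[0,0,0.6],[0,0,0.6],[0,0,0.4],[0,0,0.1],[0,0,0],[0,0,0]],"rotation":[[0,0,0],[0,0,0],[0,0,0],[0,0,0],[0,0,0],[0,0,0],[0,0,0],[0,0,0]],"fingers":[0,0,0,0,0,0,0,0]}' 35
python3 - <<'E'
from h import *
s=bot.observe();im=bot.camera('wrist')[:,:,::-1];cv2.imwrite('pics/w14.png',im)
print(s['ee_pos'],s['force'])
w=np.load('w13.npy');c=cam('wrist',dict(ee_pos=w[:3],tool_rot=w[3:]))
a=np.radians(12.15);ey=np.array([-np.sin(a),np.cos(a),0]);ex=np.array([np.cos(a),np.sin(a),0])
for n,p,z in(('knob',(310.5,222),112),('half near',(267,226),70),('half far',(267,240),70),('open',(222,227),70)):
    X=plane(c,p,z);print(n,X,'lamp y',X@ey,'x',X@ex)
E
```

```text
clock: 17.0
ee_pos: [503.5, 73.6, 88.8]
tool_rot: [0.0, 0.994, 0.106, 0.0]
force: [0.1, -0.2, -0.9]
grip_width: 43.8
[503.47006015  73.59880986  88.81146803] [ 0.06592965 -0.18771138 -0.89097674]
knob [504.99016331  74.96841307 112.        ] lamp y -32.997052416501795 x 509.4570860477366
half near [483.76481019 111.16459344  70.        ] lamp y 6.855668690378489 x 496.3254559506707
half far [470.71571834 108.74924797  70.        ] lamp y 7.2408924298382855 x 483.06030255201375
open [474.12928253 151.16586665  70.        ] lamp y 47.988917351224266 x 495.3249030764132
```

View pics/w14.png

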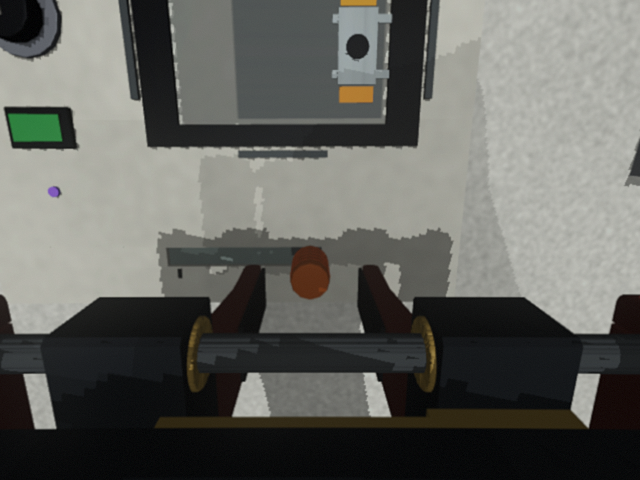

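The mark lies 40.0 mm from the knob along the lamp's y, as it should. Gripping.

```bash
python3 -m creep '{"dp":[[0,0,0],[0,0,0],[0,0,0],[0,0,0],[0,0,0],[0,0,0]],"rotation":[[0,0,0],[0,0,0],[0,0,0],[0,0,0],[0,0,0],[0,0,0]],"fingers":[0.4,0.6,1,1,1,1]}' 35
python3 -m creep '{"dp":[[0,0,0]],"rotation":[[0,0,0]],"fingers":[1]}'
python3 - <<'E'
from h import *
s=bot.observe();im=bot.camera('wrist')[:,:,::-1];cv2.imwrite('pics/w15.png',cv2.resize(im[200:340,140:440],None,fx=2.6,fy=2.6))
print(s['ee_pos'],s['force'],s['ee_pos']@[-.2105,.9776,0])
E
```

```text
clock: 17.65
ee_pos: [502.8, 73.9, 88.2]
tool_rot: [0.0, 0.994, 0.106, 0.0]
force: [-0.0, 0.3, -0.2]
grip_width: 1.0
clock: 17.75
ee_pos: [502.7, 73.9, 88.1]
tool_rot: [0.0, 0.994, 0.106, -0.0]
force: [0.0, -0.1, -0.5]
grip_width: 0.5
[502.72622752  73.93618835  88.10102848] [ 0.00323269 -0.0713252  -0.48404255] -33.543853158201316
```

View pics/w15.png

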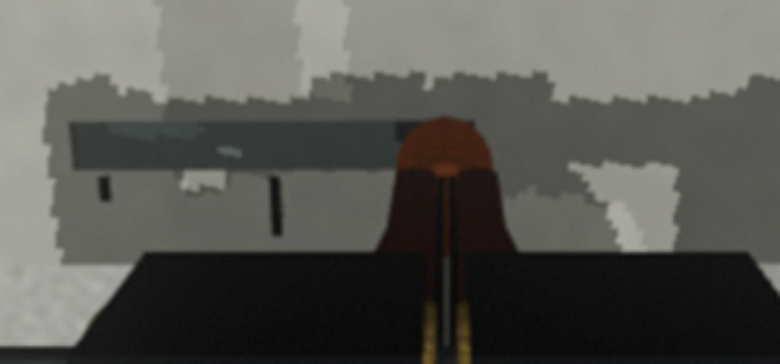

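The fingers closed on nothing (0.5 mm), so the knob is not between the pads. Finding out why.

```bash
python3 - <<'E'
from h import *
s=bot.observe();c=cam('wrist',s);e=s['ee_pos']
for z in(80,95,112,125):print(z,proj(c,[e[0],e[1],z]))
im=cv2.imread('pics/w14.png')
h=cv2.cvtColor(im,cv2.COLOR_BGR2HSV)[240:310,285:340]
print(plane(c,(310,281),112),plane(c,(310,252),78))
ct,cs=cam('top'),cam('scene')
t=bot.camera('top')[:,:,::-1];sc=bot.camera('scene')[:,:,::-1]
cv2.imwrite('pics/t16.png',cv2.resize(t[190:290,195:325],None,fx=6,fy=6,interpolation=cv2.INTER_CUBIC))
cv2.imwrite('pics/s16.png',cv2.resize(sc[190:330,290:450],None,fx=4.2,fy=4.2,interpolation=cv2.INTER_CUBIC))
E
```

```text
80 [312.25310872 258.89811566]
95 [312.29680823 267.57603942]
112 [312.35481303 279.09057034]
125 [312.40682438 289.41130827]
[501.52686794  74.88382589 112.        ] [506.00015445  76.00399786  78.        ]
```

View pics/s16.png

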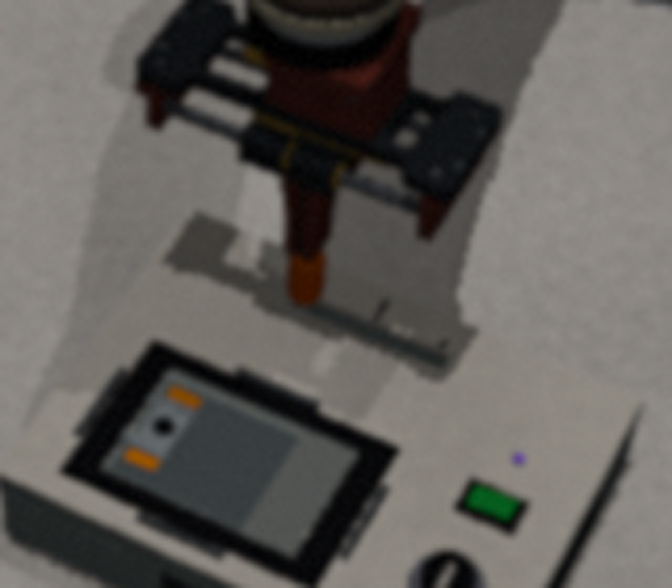

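View pics/t16.png

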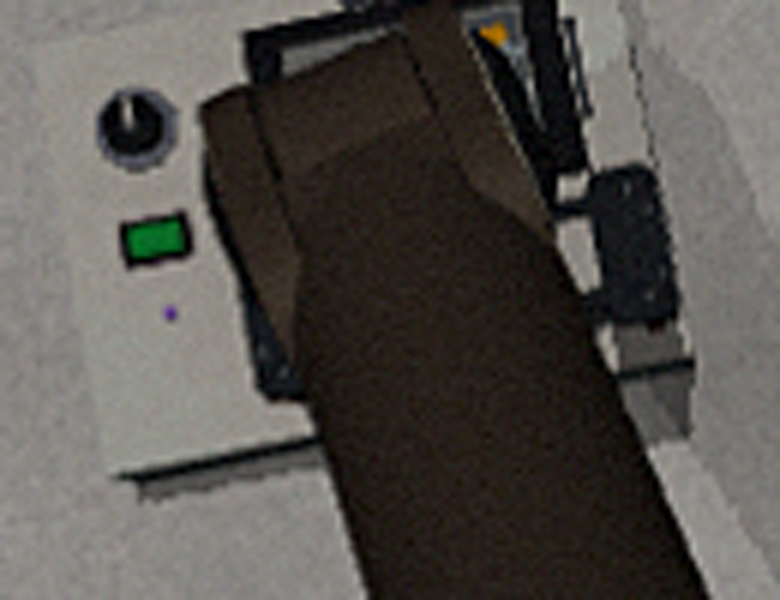

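```bash
python3 - <<'E'
import cv2
im=cv2.imread('pics/w14.png');cv2.imwrite('pics/w14c.png',cv2.resize(im[220:320,230:400],None,fx=4.5,fy=4.5,interpolation=cv2.INTER_CUBIC))
E
```

```text
(no output)
```

View pics/w14c.png

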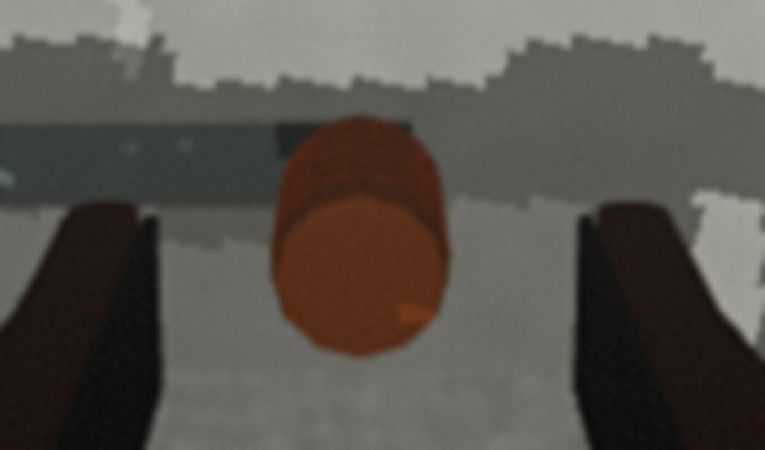

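```bash
python3 - <<'E'
from h import *
im=bot.camera('wrist')[:,:,::-1];cv2.imwrite('pics/w17.png',cv2.resize(im[230:310,260:360],None,fx=7,fy=7,interpolation=cv2.INTER_CUBIC))
sc=bot.camera('scene')[:,:,::-1]
cv2.imwrite('pics/s17.png',cv2.resize(sc[220:270,340:390],None,fx=11,fy=11,interpolation=cv2.INTER_CUBIC))
E
```

```text
(no output)
```

View pics/w17.png

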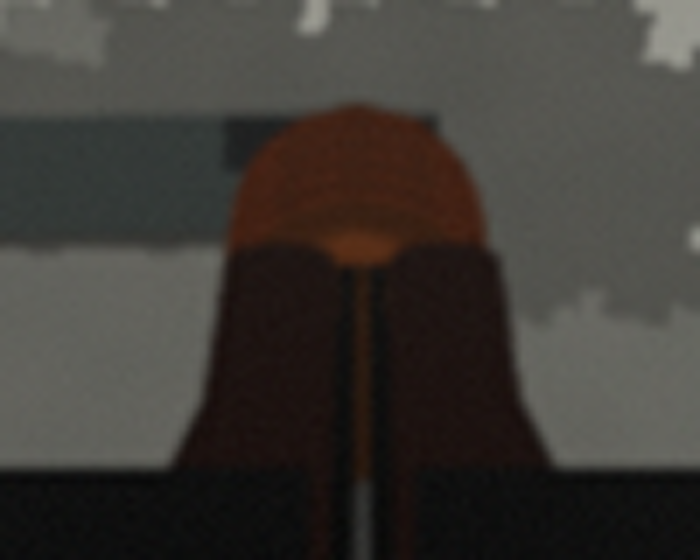

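View pics/s17.png

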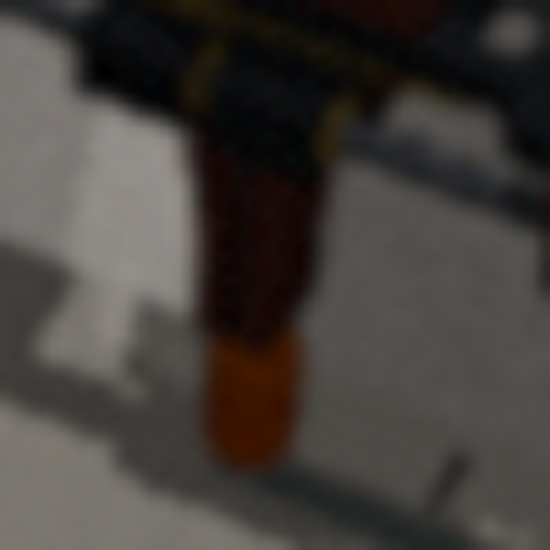

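```bash
python3 - <<'E'
from h import *
s=bot.observe();c=cam('wrist',s);cs=cam('scene');e=s['ee_pos']
a=np.radians(12.15);ex=np.array([np.cos(a),np.sin(a),0]);ey=np.array([-np.sin(a),np.cos(a),0])
for dx in(-10,0,10):
  for z in(80,90,100,112,120):
    X=np.array([e[0],e[1],0])+dx*ex;X[2]=z
    print(dx,z,'wrist',proj(c,X).round(1),'s17',((proj(cs,X)-[340,220])*11).round(0))
# brush held in s3: tool at (646,-255,186.5)
for dx in(-10,0,10):
  for z in(178,188,198):
    X=np.array([646,-255,0])+dx*ex+10*ey;X[2]=z;print('s3',dx,z,((proj(cs,X)-[170,130])*4).round(0))
E
```

```text
-10 80 wrist [312.2 275. ] s17 [264. 394.]
-10 90 wrist [312.2 281.4] s17 [266. 364.]
-10 100 wrist [312.3 288.3] s17 [268. 334.]
-10 112 wrist [312.3 297.7] s17 [271. 297.]
-10 120 wrist [312.3 304.6] s17 [272. 271.]
0 80 wrist [312.3 258.9] s17 [243. 426.]
0 90 wrist [312.3 264.6] s17 [245. 396.]
0 100 wrist [312.3 270.8] s17 [246. 366.]
0 112 wrist [312.4 279.1] s17 [249. 329.]
0 120 wrist [312.4 285.3] s17 [250. 304.]
10 80 wrist [312.3 242.4] s17 [221. 459.]
10 90 wrist [312.3 247.3] s17 [223. 429.]
10 100 wrist [312.4 252.8] s17 [224. 398.]
10 112 wrist [312.4 260. ] s17 [226. 361.]
10 120 wrist [312.4 265.4] s17 [228. 336.]
s3 -10 178 [206. 258.]
s3 -10 188 [204. 246.]
s3 -10 198 [201. 234.]
s3 0 178 [196. 269.]
s3 0 188 [193. 257.]
s3 0 198 [190. 244.]
s3 10 178 [185. 279.]
s3 10 188 [183. 267.]
s3 10 198 [180. 255.]
```

The scene view explains it. The visible fingertips end about 30 mm higher than the stated geometry: at TCP z 88 they sit just above the knob's top at 112. I gripped only the upper part of the brush handle for the same reason. I'll open and go lower in steps, watching the force.

```bash
python3 -m creep '{"dp":[[0,0,0],[0,0,0],[0,0,0],[0,0,0.2],[0,0,0.2],[0,0,0.2],[0,0,0],[0,0,0]],"rotation":[[0,0,0],[0,0,0],[0,0,0],[0,0,0],[0,0,0],[0,0,0],[0,0,0],[0,0,0]],"fingers":[0,0,0,0,0,0,0,0]}' 35
python3 - <<'E'
from h import *
s=bot.observe();print(s['ee_pos'],s['force'])
im=bot.camera('wrist')[:,:,::-1];cv2.imwrite('pics/w18.png',im)
sc=bot.camera('scene')[:,:,::-1]
cv2.imwrite('pics/s18.png',cv2.resize(sc[200:280,320:410],None,fx=7,fy=7,interpolation=cv2.INTER_CUBIC))
E
```

```text
clock: 18.8
ee_pos: [502.4, 73.9, 63.7]
tool_rot: [-0.0, 0.994, 0.106, -0.0]
force: [0.2, -0.8, 0.2]
grip_width: 43.7
[502.44755124  73.94797664  63.68233067] [ 0.17815242 -0.77759708  0.21861859]
```

View pics/w18.png

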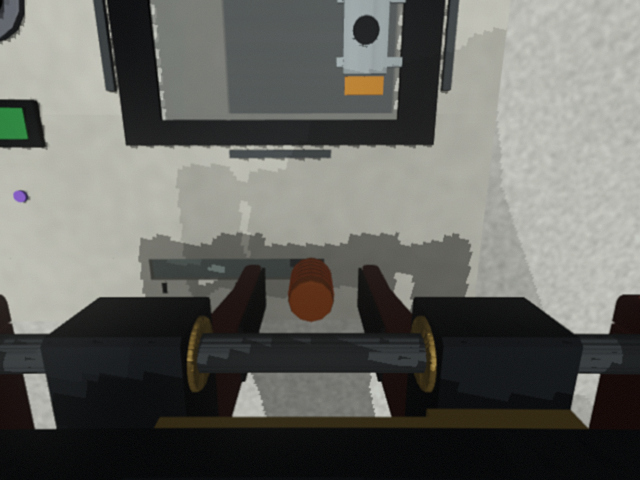

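View pics/s18.png

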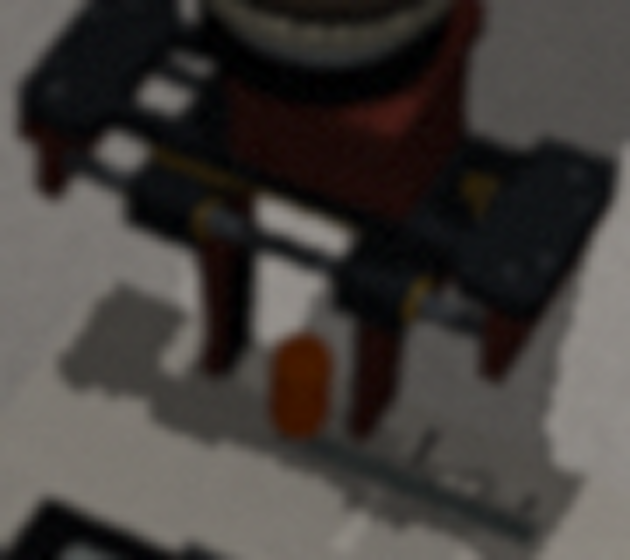

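Now the fingers straddle the knob: tips at s18 (215,372) and (362,435), knob at (300,335–438). I'll go 4 mm lower and grip.

```bash
python3 -m creep '{"dp":[[0.02,0,0.1],[0,0,0],[0,0,0],[0,0,0],[0,0,0],[0,0,0],[0,0,0],[0,0,0]],"rotation":[[0,0,0],[0,0,0],[0,0,0],[0,0,0],[0,0,0],[0,0,0],[0,0,0],[0,0,0]],"fingers":[0,0,0.4,0.6,1,1,1,1]}' 35
python3 -m creep '{"dp":[[0,0,0]],"rotation":[[0,0,0]],"fingers":[1]}'
python3 - <<'E'
from h import *
s=bot.observe();print(s['ee_pos'],s['force'],s['ee_pos']@[-.2105,.9776,0])
E
```

```text
clock: 19.7
ee_pos: [503.5, 74.4, 60.2]
tool_rot: [-0.0, 0.994, 0.106, 0.0]
force: [-1.2, 1.6, 1.0]
grip_width: 19.3
clock: 19.8
ee_pos: [503.5, 74.5, 60.2]
tool_rot: [-0.0, 0.994, 0.106, 0.0]
force: [-0.8, 2.4, 1.4]
grip_width: 18.9
[503.52859463  74.47400852  60.23120646] [-0.76901049  2.40749085  1.417     ] -33.1869784456633
```

Knob gripped. Drawing slowly along lamp +y (tool −y), 36 mm first.

```bash
python3 -m creep '{"dp":[[0,-0.1,0],[0,-0.2,0],[0,-0.2,0],[0,-0.2,0],[0,-0.2,0],[0,0,0],[0,0,0]],"rotation":[[0,0,0],[0,0,0],[0,0,0],[0,0,0],[0,0,0],[0,0,0],[0,0,0]],"fingers":[1,1,1,1,1,1,1]}'
python3 - <<'E'
from h import *
s=bot.observe();print(s['ee_pos'],s['force'],s['ee_pos']@[-.2105,.9776,0])
np.save('w20.npy',np.r_[s['ee_pos'],s['tool_rot']])
im=bot.camera('wrist')[:,:,::-1];cv2.imwrite('pics/w20f.png',im);cv2.imwrite('pics/w20.png',cv2.resize(im[220:330,200:430],None,fx=3.4,fy=3.4,interpolation=cv2.INTER_CUBIC))
sc=bot.camera('scene')[:,:,::-1];cv2.imwrite('pics/sc20.png',sc)
cv2.imwrite('pics/s20.png',cv2.resize(sc[210:330,300:430],None,fx=6,fy=5,interpolation=cv2.INTER_CUBIC))
E
```

```text
clock: 20.5
ee_pos: [496.4, 107.0, 60.2]
tool_rot: [0.002, 0.994, 0.106, 0.0]
force: [1.2, -7.2, 3.5]
grip_width: 19.1
[496.38593591 106.95857208  60.20521445] [ 1.15076311 -7.2310681   3.45806052] 0.0734605527885847
```

View pics/w20.png

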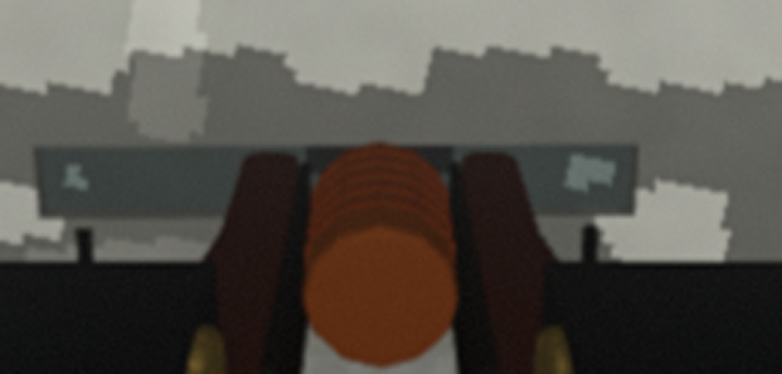

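View pics/s20.png

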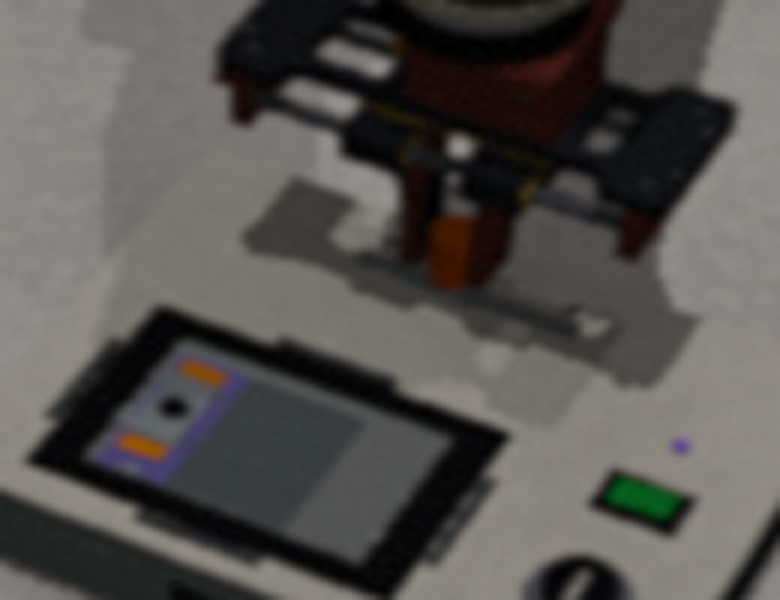

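Violet light shows under the bracket's end. In w20 the shut and open ticks are at 590 and 84, so their midpoint is 337 against the knob at 381. That makes the travel about 33 mm, agreeing with the measured pose (33.2), so 7 mm remain.

```bash
python3 -m creep '{"dp":[[0,-0.1,0],[0,-0.08,0],[0,0,0],[0,0,0],[0,0,0]],"rotation":[[0,0,0],[0,0,0],[0,0,0],[0,0,0],[0,0,0]],"fingers":[1,1,1,1,1]}'
python3 - <<'E'
from h import *
s=bot.observe();print(s['ee_pos'],s['force'],s['ee_pos']@[-.2105,.9776,0],s['grip_width'])
im=bot.camera('wrist')[:,:,::-1];cv2.imwrite('pics/w21.png',cv2.resize(im[220:330,200:430],None,fx=3.4,fy=3.4,interpolation=cv2.INTER_CUBIC))
sc=bot.camera('scene')[:,:,::-1]
cv2.imwrite('pics/s21.png',cv2.resize(sc[210:330,300:430],None,fx=6,fy=5,interpolation=cv2.INTER_CUBIC))
E
```

```text
clock: 21.1
ee_pos: [495.0, 113.3, 60.2]
tool_rot: [0.002, 0.994, 0.105, -0.0]
force: [0.8, -8.6, 3.8]
grip_width: 19.4
[494.95640841 113.3254087   60.20359171] [ 0.81924016 -8.62569183  3.79266768] 6.598595575439849 19.365332571822897
```

View pics/w21.png

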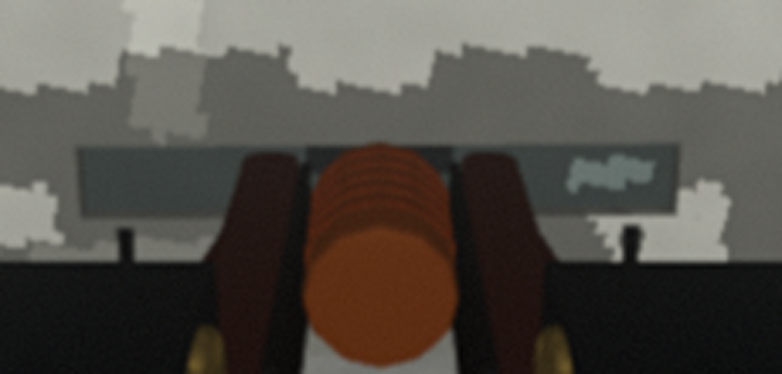

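View pics/s21.png

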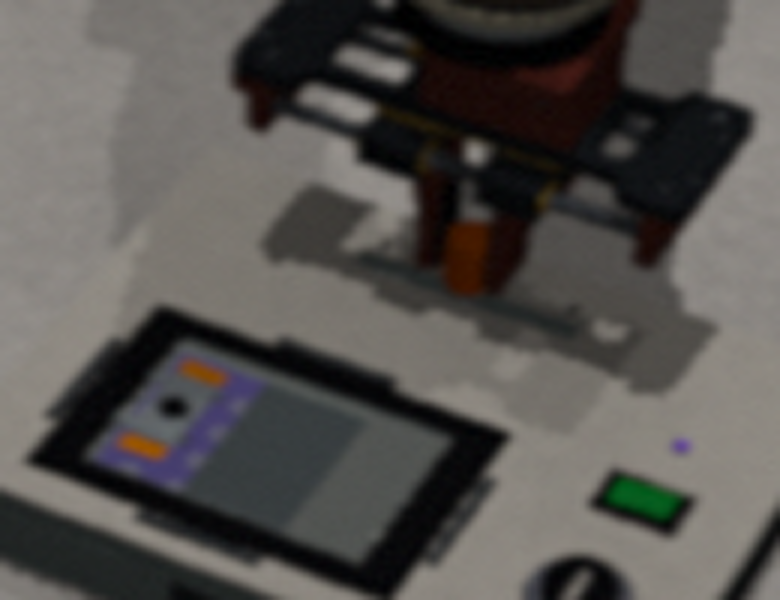

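The ticks are now at 126 and 632, midpoint 379 against the knob at 381. By pose the travel is 39.8 mm. I'll hold a moment, check the rest of the bench and hand in.

```bash
python3 -m creep '{"dp":[[0,0,0],[0,0,0],[0,0,0],[0,0,0],[0,0,0],[0,0,0],[0,0,0],[0,0,0]],"rotation":[[0,0,0],[0,0,0],[0,0,0],[0,0,0],[0,0,0],[0,0,0],[0,0,0],[0,0,0]],"fingers":[1,1,1,1,1,1,1,1]}'
python3 - <<'E'
from h import *
s=bot.observe();print(s['ee_pos']@[-.2105,.9776,0]+33.2)
sc=bot.camera('scene')[:,:,::-1];cv2.imwrite('pics/sc22.png',sc)
a=cv2.imread('pics/scene0.png');d=cv2.absdiff(a,sc).max(2);cv2.imwrite('pics/d22.png',np.clip(d.astype(int)*4,0,255).astype(np.uint8))
E
```

```text
clock: 22.0
ee_pos: [494.9, 113.3, 60.2]
tool_rot: [0.002, 0.994, 0.105, -0.0]
force: [1.6, -7.5, 3.2]
grip_width: 19.5
39.76652323103019
```

View pics/sc22.png

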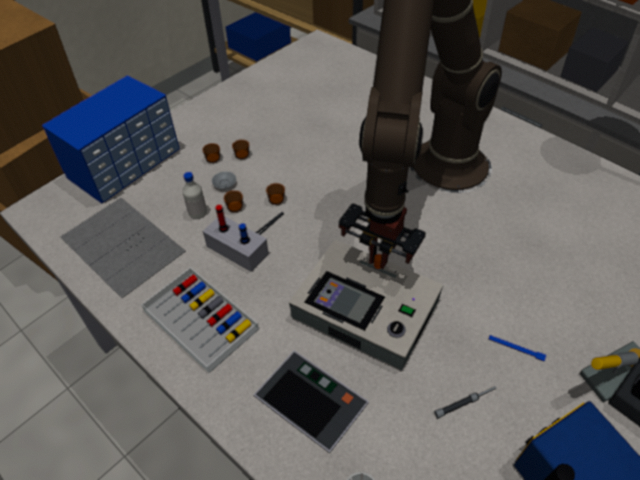

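View pics/d22.png

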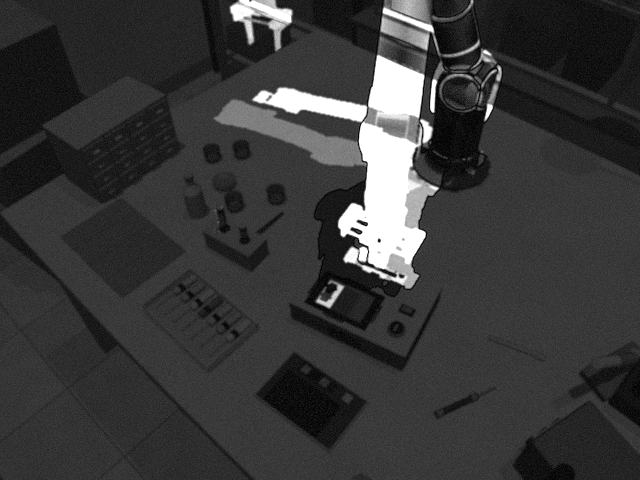

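Only the arm, the knob and the lit area differ, apart from faint traces at the brush. A closer look at those.

```bash
python3 - <<'E'
import cv2,numpy as np
a=cv2.imread('pics/scene0.png')[195:245,200:260];b=cv2.imread('pics/sc22.png')[195:245,200:260]
cv2.imwrite('pics/cmp.png',np.hstack([cv2.resize(x,None,fx=6.5,fy=6.5,interpolation=cv2.INTER_CUBIC) for x in(a,b)]))
E
```

```text
(no output)
```

View pics/cmp.png

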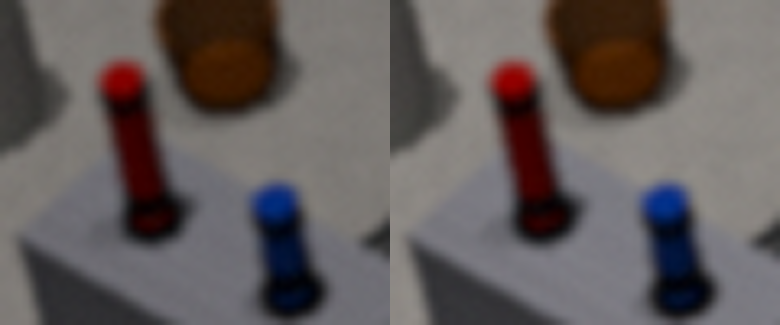

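The brush stands as it did at the start, fully down. Handing in.

```bash
python3 -c "
from station import bot
print(bot.hand_in())"
```

```text
the job is handed in; nothing more can be done
None
```

The job is handed in at about 22 s on the clock, with the gripper still holding the shutter at half open.

**Glue:**
- I dipped the brush in the pot nearest the base, with the tip about 2 mm above the inner floor.
- I dabbed it on the bracket's black spot at roughly 1 N (about 4 mm of tuft compression).
- I stood it back in its hole. The flange seated at about 6 N, and the final picture shows it where it started.

**Shutter:** Pose gives 39.8 mm of travel, and the shut and open ticks in the wrist picture give about 39.7 mm. It held steady for 0.9 s, with a spring pull of about 8 N, and only the bracket's end of the glass is lit.

**Bench:** Before-and-after scene pictures show nothing else moved.

**One miss and one disagreement:** My first grip on the knob closed on nothing just above its top, without touching it. The pictures put the fingertips about 30 mm higher than the stated tool geometry. I went lower and gripped the knob properly. For the same reason the brush was held near the top of its handle.

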